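# Bolt the shelf and press the label holder home

### The job

First slide the little barrel bolt on top of the low desk shelf all the way into its keeper, so the shelf is locked in its frame. Then take the loose label holder by its rib, push its tongue into the slot under the shelf's front lip, against the spring inside, until its face plate sits flush against the shelf's front edge, and keep holding it pressed home there: the job finishes while you are still holding it, not let go. Leave the binder clip, the eraser and the white bottle where they are.

Things in the scene. Friction and masses are not known exactly. Their poses are not given: they have to be found in the camera images.
- shelf: low white desk shelf in a grey frame, fixed to the desk, 106 deep x 182 wide x 64 mm high. Origin on the desk in the plane of the front edge, below the middle of the slot; x points into the slot (away from the robot), y to the left, z up. White front edge: plane x = 0, y -45 to +97 mm, top at z = 60 mm; grey posts beside it at y -65 to -48 and +100 to +117 mm, 64 mm high
- slot (a point): mouth of the slot: same point and axes as the shelf's origin. The slot runs under the front lip: 66 mm wide (y -33 to +33 mm) and 16 mm high (from the desk to the lip's underside)
- bolt_knob (a point): upright steel knob of the barrel bolt, 10-13 mm thick, 42 mm tall, on the shelf; point on its axis 3 mm under its top, 109.5 mm above the desk. Steel straps round the bolt reach 82 mm above the desk. The bolt slides along the shelf's +y (to the left) into the keeper, a strap on the left-hand grey post; about 2 N of friction, stays where left
- bolt (a joint): travel of the bolt in m: 0 fully drawn back, 0.030 fully home in its keeper (hard stop)
- spring_bar (a joint): travel in m of the spring bar hidden in the slot: 0 at rest (its face 37 mm behind the front edge), 0.006 to 0.008 with the label holder home; pushes back with 3 N at 0, rising to 6 to 7 N at home. Let go, it pushes the holder back out by about 8 mm
- label_holder: loose grey plastic label holder, 70-130 g, standing on the desk: face plate 92 wide x 50 high x 6 mm thick with two blank paper slips; flat tongue behind it (60 wide, 8 thick, 45 long, last 9 mm 50 wide) lying on the desk; grip rib in front. Origin: underside, mid-width, rear surface of the face plate; x along the tongue, z up. Home: origin at the slot point, axes alike
- holder_grip (a point): the upright grip rib in front of the face plate: 16 mm wide (along the holder's y), 26 mm deep (x), 56 mm high; this point is at its middle, 30 mm above the holder's underside, 19 mm in front of its origin
- tongue_tip (a point): middle of the tongue's end, 45 mm behind the holder's origin, 4 mm above its underside
- rubber: eraser in a blue sleeve, 22 x 48 x 13 mm, a bystander; origin at the centre of its underside
- bottle: white plastic bottle, 47 mm across, 110 mm tall, a bystander; origin at the centre of its underside
- clip: black binder clip, 32 x 43 x 19 mm, a bystander; origin at the centre of its underside

How it is judged:
On the way, in this order (a step that is already met when the one before it is completed fails the run):
1. the bolt is slid home into its keeper (value of joint bolt above 0.027 m), for 0.2 s.
2. the tongue is in the slot under the lip, touching the spring bar (value of joint spring_bar above 0.001 m and contact force between label_holder and spring_bar above 1 N), for 0.1 s.
At the end, for the whole second after the job is handed in: the bolt is within 3 mm of fully home; the label holder's face plate is within 4 mm of the shelf's front edge, within 6 mm of the slot's middle and within 0.08 rad of square to it, its tongue compressing the spring bar by more than 3 mm with more than 3 N, held still by the fingers (more than 2 N) (value of joint bolt above 0.027 m and x of label_holder in the frame of slot above -0.004 m and y of label_holder in the frame of slot between -0.006 and 0.006 m and angle between the x axis of label_holder and the x axis of shelf, either way round below 0.08 rad and value of joint spring_bar above 0.003 m and contact force between label_holder and spring_bar above 3 N and contact force between the fingers and label_holder above 2 N and linear speed of label_holder below 0.01 m/s); the arm keeps its last pose, push and grip.
It fails at once if the binder clip is shifted by more than 20 mm (distance of clip from where it was at the start of the episode above 0.02 m).
It fails at once if the eraser is shifted by more than 20 mm (distance of rubber from where it was at the start of the episode above 0.02 m).
It fails at once if the bottle is shifted by more than 20 mm or tipped (distance of bottle from where it was at the start of the episode above 0.02 m or angle between bottle's own z axis and vertical above 0.4 rad).
It also fails if it takes over 51 s, if anything falls off the work surface, if the arm or the gripper's body presses on something with over 40 N, if the wrist force passes 120 N, or if a joint passes its speed limit or range.

### The arm

A 7-joint arm with a two-finger parallel gripper is mounted at the origin on the work surface; the furniture and walls round the work are solid. World frame = base frame: x ahead of the robot, y to its left, z up, the work surface at z = 0. Lengths are in m, angles in rad, forces in N, time in s.
With the tool pointing down it reaches from about 0.4 to 0.85 m from the base axis. Payload 10.4 kg.
Tool frame: the origin (TCP) lies at the very end of the fingers, on their centre line; the grasp point (between the pads) lies 19 mm behind it (r.pinch_z is the distance from the TCP to the grasp point, in m); z points along the fingers, y is the line along which they close (so a half turn about z gives the same grasp; the last joint's range is limited). The gripper opens to 87 mm and grips with 3 to 60 N. Pads are 19 mm wide; open, the fingers measure 117 mm over their backs; the gripper's body (75 mm by 190 mm) begins 51 mm behind the grasp point.
Start: joints at [1.211, 0.332, -0.065, 1.46, 0.022, 1.35, -0.088], TCP at [0.207, -0.59, 0.223] pointing down, gripper open.
Joint ranges: [-2.6, 2.6], [-0.5, 2.12], [-1.47, 1.34], [0.16, 2.42], [-1.27, 4.41], [0.06, 2.06], [-2.6, 2.6]. Speed limits (rad/s): [2.22, 2.22, 2.79, 2.79, 3.14, 3.14, 3.14].

### API

Orientations are given as a unit quaternion [x, y, z, w].
In Python, from bench import r, camera gives the robot as it stands. The module is installed in compiled form; this text tells all that it offers.
- The arm moves only by the shell command python3 -m pendant 'ROWS' [FORCE]. ROWS is JSON, a list of rows, each an object with "dp": the shift along the tool's x, y, z as a fraction of full scale, a list of three; "rotation": the turn, a rotation vector about the tool's x, y, z as a fraction of full scale, a list of three; "jaw": the opening, from 0 (shut) to 1 (fully open). A call has 1 to 8 rows; each row is the pose to reach, as a shift and turn from the pose commanded when the call began, along the tool's axes at that moment, turning the shorter way round; what a row does not reach only later rows make up. Full scale, the value 1, is 0.15 m for a shift and 2 pi rad for a turn. A row lasts 1/8 s, in which the tool goes at most 62.5 mm and 10.7 degrees, less where a joint would pass 70% of its speed; a pose out of reach is approached as far as the arm can. A call with a number of a shift or a turn outside -1 to 1 is refused whole. A call with a gripper value outside its range is refused whole. The fingers move at their own pace and stop on an object; FORCE is the grip in N (left out, the last holds). Time passes only in rows, so rows that repeat a pose let the fingers close. It gives the time, the measured TCP pose, the force, the opening and the grip force at its end, in the units of the state.
- r.read_state(): the state, without advancing time (a new reading comes with each control period).
- camera(name): name is "scene" or "side" or "wrist"; returns a dict with "image" (420x560x3 uint8, red, green, blue), "z_map" (420x560 float32, m along the optical axis (not along the pixel's ray), 0 where there is no reading), "mtx" (3x3 intrinsics, pixels), "T" (4x4, takes a point from camera to world coordinates). Camera axes: x right, y down, z forward; pixel columns grow to the right and rows downward; lengths in m; the calibration is good to about 2 mm. A picture is of the moment at which its call begins.
- r.close_job(): hands the job in; it is judged then, once.
The state is a dict: "time": time; "joint_positions": joint angles; "joint_vel": joint speeds; "joint_torque": joint torques, N m; "ee_pos": TCP position; "eef_rot": TCP orientation; "ft_force": force on the tool from outside, world axes, zero at the start; "torque": the same for the moment, N m; "width": finger opening in m; "grip_force": force on a finger pad.
Only numpy, scipy, OpenCV 4.12 (cv2) and the standard library are available. Lean on these libraries where they do the work, as an engineer would, in place of code of your own. Each camera call takes 0.05 s, during which the arm holds its last target. There are 200 camera calls.

## Working session

There is one attempt and no reset: what is moved stays moved. The work goes in short steps, Python scripts to look and compute and a shell command to move; the robot and the scene stay as the last step left them, time stands still between calls to the robot, and variables do not carry over. Pictures are saved under pics/ and viewed, at most 10 in all, crops included, and the job is handed in when it is done.

```bash
mkdir -p pics; cat > h.py <<'E'
import numpy as np, cv2
from bench import r, camera
from scipy.spatial.transform import Rotation as R
def shot(n,f):
    c=camera(n); np.savez(f,**c); cv2.imwrite(f'pics/{f}.png',cv2.cvtColor(c['image'],cv2.COLOR_RGB2BGR)); return c
def cloud(c):
    z=c['z_map']; v,u=np.mgrid[:z.shape[0],:z.shape[1]]; K=c['mtx']
    p=np.stack([(u-K[0,2])/K[0,0]*z,(v-K[1,2])/K[1,1]*z,z],-1)
    return p@c['T'][:3,:3].T+c['T'][:3,3]
E
python3 - <<'E'
from h import *
for n in('scene','side'):
    c=shot(n,n+'0'); print(n,c['T'].round(3).tolist(),c['mtx'].tolist())
print(r.read_state())
E
```

```text
scene [[-0.828, -0.193, 0.526, 0.088], [-0.56, 0.309, -0.769, 0.699], [-0.014, -0.931, -0.364, 0.42], [0.0, 0.0, 0.0, 1.0]] [[383.4703280189259, 0.0, 281.86993308294404], [0.0, 383.4703280189259, 208.10497981057577], [0.0, 0.0, 1.0]]
side [[-0.801, -0.495, 0.336, 0.258], [-0.598, 0.665, -0.447, 0.399], [-0.002, -0.559, -0.829, 0.8], [0.0, 0.0, 0.0, 1.0]] [[416.84264419057865, 0.0, 279.07986966070627], [0.0, 416.84264419057865, 211.98237041675094], [0.0, 0.0, 1.0]]
{'time': 0.1, 'joint_positions': array([ 1.21138525,  0.33275252, -0.06468173,  1.46087219,  0.02163024,
        1.34989183, -0.08849625]), 'joint_vel': array([-1.09382700e-03, -3.72534798e-04,  5.22077348e-04, -3.02192245e-04,
       -1.37798369e-03,  4.30747925e-04, -2.71941165e-05]), 'joint_torque': array([ 1.08418608e-03, -6.24549508e+01,  2.44580075e-02, -3.90721822e+01,
       -6.13310840e-02,  3.64847272e-02,  6.68607186e-05]), 'ee_pos': array([ 0.20641063, -0.58956297,  0.22186144]), 'eef_rot': array([ 9.85852023e-01,  1.67616861e-01, -1.48175140e-04, -5.95800057e-04]), 'ft_force': array([ 0.2702405 , -0.30508774, -0.03806194]), 'torque': array([-0.07778908, -0.02034276,  0.02807387]), 'grip_force': 0.0, 'width': 0.08725196861522079}
```

View pics/scene0.png

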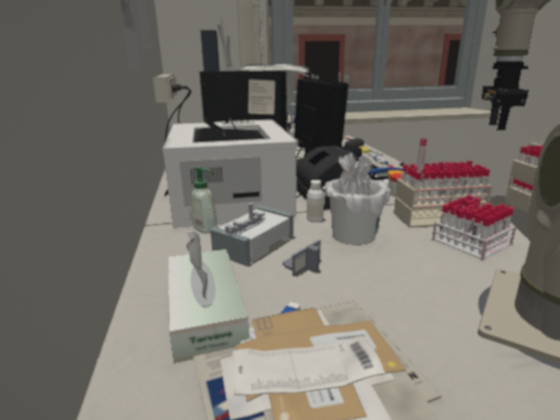

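View pics/side0.png

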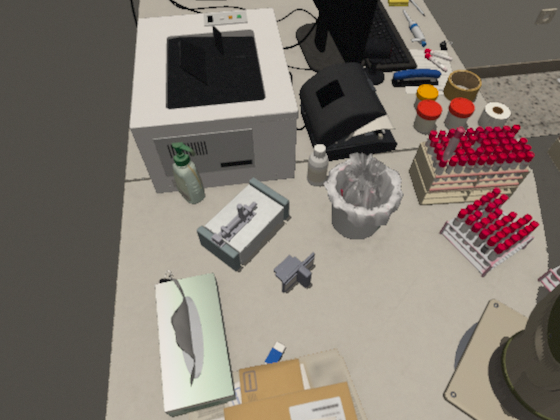

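The side view shows the shelf at about (245,225), the holder at (295,270), the bottle at (317,165) and the eraser at (275,352). I'll enlarge that area and take point-cloud numbers.

```bash
python3 - <<'E'
from h import *
c=np.load('side0.npz'); P=cloud(c); im=c['image']
cr=cv2.resize(im[130:310,140:350],None,fx=3.3,fy=3.3,interpolation=cv2.INTER_CUBIC)
cv2.imwrite('pics/crop1.png',cv2.cvtColor(cr,cv2.COLOR_RGB2BGR))
for n,(u,v) in dict(shelf=(235,240),boltarea=(240,215),holder=(290,268),plate=(300,275),bottle=(318,150),eraser=(274,353),clip=(170,278),desk=(330,260)).items(): print(n,P[v,u].round(4))
# height-map of shelf/holder region
m=(P[...,2]>.02)&(P[...,2]<.13); m[:180]=0;m[320:]=0;m[:,:190]=0;m[:,325:]=0
n,l,s,ce=cv2.connectedComponentsWithStats(m.astype('uint8'))
for i in range(1,n):
    if s[i,4]>40:
        q=P[l==i]; print(i,s[i],q.min(0).round(3),q.max(0).round(3))
        for lo,hi in((.045,.054),(.054,.062),(.062,.07),(.07,.09),(.09,.12)):
            k=q[(q[:,2]>lo)&(q[:,2]<hi)]
            if len(k)>5:
                b=cv2.minAreaRect(k[:,:2].astype('float32')*1000); print(lo,len(k),b,k.mean(0).round(4))
E
```

```text
shelf [0.5892 0.1098 0.0599]
boltarea [0.6086 0.0675 0.0839]
holder [0.4751 0.0737 0.0111]
plate [0.4425 0.0856 0.0385]
bottle [ 0.5668 -0.1549  0.1126]
eraser [0.396  0.2335 0.0139]
clip [0.658  0.241  0.0154]
desk [ 0.4206  0.0021 -0.0006]
1 [190 180  50  21 384] [ 0.705 -0.036  0.02 ] [0.766 0.075 0.082]
0.045 50 ((749.484130859375, 52.30743408203125), (38.9224739074707, 10.101628303527832), 87.16514587402344) [0.7491 0.0549 0.0502]
0.054 33 ((749.8803100585938, 53.413124084472656), (32.77320098876953, 6.314716339111328), 83.5417709350586) [0.75   0.055  0.0583]
0.062 31 ((750.8886108398438, 54.57680892944336), (28.902387619018555, 4.873989105224609), 76.87925720214844) [0.7508 0.0556 0.0658]
0.07 35 ((752.0272216796875, 54.550621032714844), (21.95416831970215, 5.897345542907715), 79.46892547607422) [0.7524 0.057  0.075 ]
4 [ 197  180   93   87 4279] [ 0.556 -0.04   0.02 ] [0.668 0.145 0.115]
0.045 203 ((611.5079956054688, 53.678466796875), (179.71218872070312, 104.45686340332031), 87.84537506103516) [0.5809 0.0893 0.0497]
0.054 1913 ((611.7651977539062, 52.55485534667969), (181.5
[... 567 characters left out ...]
89844, 78.9856185913086), (92.33349609375, 32.51382064819336), 82.28824615478516) [0.4487 0.0797 0.05  ]
0.054 94 ((436.8719482421875, 79.12684631347656), (49.52470779418945, 27.842836380004883), 85.4535140991211) [0.436  0.0795 0.0567]
7 [ 190  272   34   48 1371] [0.501 0.189 0.021] [0.607 0.287 0.065]
0.045 20 ((539.3465576171875, 218.9688720703125), (0.7313365936279297, 88.3177490234375), 50.66209030151367) [0.5371 0.2209 0.05  ]
0.054 968 ((555.767333984375, 239.27308654785156), (57.19329833984375, 97.15804290771484), 46.8839111328125) [0.5554 0.2379 0.0606]
0.062 352 ((556.30224609375, 242.13893127441406), (55.6510009765625, 96.83189392089844), 50.02095413208008) [0.5526 0.2461 0.0628]
```

View pics/crop1.png

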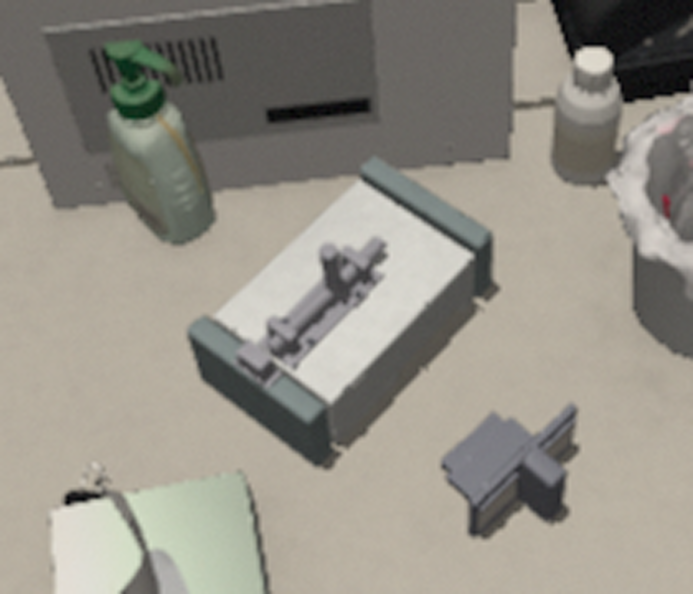

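The crop shows the bolt knob at crop (330,260). The keeper strap is on the left post at (255,360), the holder's rib at (545,475), and the tongue points at the slot. Next I'll fit the poses precisely and check obstacle heights along the path.

```bash
cat > fit.py <<'E'
from h import *
def shelf(P):
    m=np.zeros(P.shape[:2],bool); m[170:300,180:300]=1
    q=P[m&(P[...,2]>.055)&(P[...,2]<.067)&(P[...,0]>.5)&(P[...,0]<.7)&(P[...,1]<.16)]
    b=cv2.minAreaRect(q[:,:2].astype('float32')*1000); return b
E
python3 - <<'E'
from fit import *
for n in('side','scene'):
    c=np.load(n+'0.npz'); P=cloud(c)
    w=(P[...,0]>.54)&(P[...,0]<.7)&(P[...,1]>-.06)&(P[...,1]<.16)&(c['z_map']>0)
    q=P[w&(P[...,2]>.055)&(P[...,2]<.068)]; b=cv2.minAreaRect(q[:,:2].astype('float32')*1000); print(n,'shelf',b,len(q))
    # front edge line: per y-bin minimum x at shelf top
    t=P[w&(P[...,2]>.056)]; ys=np.arange(-.01,.12,.005); e=[(y,t[abs(t[:,1]-y)<.003][:,0].min()) for y in ys if (abs(t[:,1]-y)<.003).any()]
    e=np.array(e); k=np.polyfit(e[:,0],e[:,1],1); print(' front x=%.4f+%.4f*y'%(k[1],k[0]),'res',np.abs(np.polyval(k,e[:,0])-e[:,1]).max())
    q=P[w&(P[...,2]>.095)&(P[...,2]<.12)]; print(' knob',q.min(0).round(4),q.max(0).round(4),q[q[:,2]>.108].mean(0).round(4))
    # holder
    w=(P[...,0]>.38)&(P[...,0]<.53)&(P[...,1]>0)&(P[...,1]<.15)&(c['z_map']>0)
    for lo,hi in((.002,.012),(.046,.0525),(.0535,.062)):
        q=P[w&(P[...,2]>lo)&(P[...,2]<hi)]; 
        if len(q)>5: print(' h',lo,len(q),cv2.minAreaRect(q[:,:2].astype('float32')*1000),q[:,2].mean())
    q=P[w&(P[...,2]>.044)&(P[...,2]<.0525)]
    vx=cv2.fitLine(q[abs(q[:,1]-.08)>.012][:,:2].astype('float32'),cv2.DIST_HUBER,0,.001,.001).ravel(); print(' plate line',vx, np.degrees(np.arctan2(vx[1],vx[0])))
    o=P[(P[...,0]>.2)&(P[...,0]<.75)&(P[...,1]>-.7)&(P[...,1]<.2)&(c['z_map']>0)]
    for y in np.arange(-.6,.2,.1):
        s=o[abs(o[:,1]-y)<.05]; print('  y%.1f'%y,[round(float(s[abs(s[:,0]-x)<.05][:,2].max()),2) if (abs(s[:,0]-x)<.05).any() else None for x in np.arange(.25,.76,.1)])
E
```

```text
side shelf ((630.5625610351562, 43.014060974121094), (199.55227661132812, 143.43939208984375), 87.90931701660156) 3159
 front x=0.5580+0.0366*y res 0.0009416618402506849
 knob [ 0.6041 -0.0591  0.0952] [0.6999 0.0692 0.1197] [ 0.6576 -0.0032  0.1133]
 h 0.002 1133 ((454.7433166503906, 74.87789154052734), (149.38853454589844, 149.5243682861328), 0.09271455556154251) 0.0050405237839818125
 h 0.046 152 ((439.4478454589844, 78.9856185913086), (92.33349609375, 32.51382064819336), 82.28824615478516) 0.0499520197193871
 h 0.0535 99 ((438.0254211425781, 80.07098388671875), (49.3654899597168, 29.743717193603516), 80.85802459716797) 0.05650950073117066
 plate line [0.13277021 0.99114686 0.4512524  0.07764608] 82.37029
  y-0.6 [0.05, 0.07, 0.07, 0.05, 0.12, 0.02]
  y-0.5 [0.15, 0.07, 0.07, 0.05, 0.27, 0.25]
  y-0.4 [0.15, 0.15, 0.04, 0.16, 0.16, 0.14]
  y-0.3 [0.15, 0.24, 0.15, 0.16, 0.16, 0.22]
  y-0.2 [0.1, 0.14, 0.18, 0.15, 0.22, 0.22]
  y-0.1 [0.0, 0.21, 0.21, 0.14, 0.23, 0.23]
  y-0.0 [0.01, 0.13, 0.14, 0.08, 0.22, 0.22]
  y0.1 [0.01, 0.01, 0.06, 0.07, 0.11, 0.08]
scene shelf ((630.0042724
[... 353 characters left out ...]
143996559
 h 0.046 115 ((440.7827453613281, 81.39292907714844), (90.79456329345703, 32.81864547729492), 80.13751220703125) 0.049337986828392556
 h 0.0535 55 ((436.7311096191406, 81.32443237304688), (16.587156295776367, 24.092357635498047), 76.43628692626953) 0.055618357967483975
 plate line [0.12762307 0.9918227  0.4520172  0.08358028] 82.66773
  y-0.6 [0.56, None, 0.05, 0.05, 0.12, 0.37]
  y-0.5 [0.55, None, 0.07, 0.05, 0.37, 0.34]
  y-0.4 [0.15, 0.15, 0.06, 0.15, 0.15, 0.01]
  y-0.3 [0.15, 0.23, 0.09, 0.15, 0.15, 0.22]
  y-0.2 [0.1, 0.14, 0.15, 0.15, 0.22, 0.22]
  y-0.1 [0.0, 0.21, 0.21, 0.13, 0.22, 0.22]
  y-0.0 [0.0, 0.13, 0.14, 0.08, 0.22, 0.22]
  y0.1 [0.0, 0.0, 0.06, 0.07, 0.11, 0.07]
```

```bash
python3 - <<'E'
from fit import *
for n in('side','scene'):
    c=np.load(n+'0.npz'); P=cloud(c); ok=c['z_map']>0
    w=ok&(P[...,0]>.59)&(P[...,0]<.63)&(P[...,1]>.03)&(P[...,1]<.1)
    for lo in (.092,.108):
        q=P[w&(P[...,2]>lo)&(P[...,2]<.12)]; print(n,lo,len(q),q.min(0).round(4),q.max(0).round(4),cv2.minAreaRect(q[:,:2].astype('float32')*1000))
    q=P[w&(P[...,2]>.068)&(P[...,2]<.09)];print(' straps',q.min(0).round(3),q.max(0).round(3))
    q=P[ok&(P[...,2]>.15)&(P[...,2]<.3)&(P[...,1]>-.1)&(P[...,1]<.2)&(P[...,0]>.52)&(P[...,0]<1)]
    for y in (-.08,-.03,.02,.07,.12,.17):
        s=q[abs(q[:,1]-y)<.02]
        print('  printer',y,s[:,0].min().round(3) if len(s) else None)
E
cat > tgt.py <<'E'
# usage: tgt.py x y z yawdeg -> tool-frame shift/turn fractions
import sys; from h import *
x,y,z,yaw=map(float,sys.argv[1:5]); s=r.read_state()
A=R.from_quat(s['eef_rot']); B=R.from_euler('z',yaw,degrees=True)*R.from_euler('x',180,degrees=True)
print('dp',(A.inv().apply(np.array([x,y,z])-s['ee_pos'])/.15).round(4),'rot',((A.inv()*B).as_rotvec()/2/np.pi).round(4),'t',s['time'],'ee',s['ee_pos'].round(4),'f',s['ft_force'].round(1),'w',round(s['width'],4),'g',round(s['grip_force'],1))
E
python3 tgt.py .61 .065 .33 -2; python3 tgt.py .207 -.59 .33 -2
```

```text
side 0.092 52 [0.6041 0.0573 0.0924] [0.6155 0.0692 0.1146] ((609.7249755859375, 63.78179931640625), (10.992036819458008, 11.142264366149902), 53.00046920776367)
side 0.108 30 [0.6041 0.0573 0.1081] [0.6155 0.0692 0.1146] ((610.3673095703125, 63.51883316040039), (10.704076766967773, 10.557981491088867), 44.598838806152344)
 straps [0.598 0.03  0.068] [0.62  0.1   0.089]
  printer -0.08 0.64
  printer -0.03 0.687
  printer 0.02 0.738
  printer 0.07 0.765
  printer 0.12 0.84
  printer 0.17 0.881
scene 0.092 50 [0.6054 0.0597 0.0922] [0.6153 0.072  0.1143] ((609.6168823242188, 66.12767028808594), (10.34650993347168, 7.935326099395752), 43.81839370727539)
scene 0.108 15 [0.6059 0.0597 0.1084] [0.6152 0.072  0.1143] ((609.4859619140625, 65.85602569580078), (9.781425476074219, 7.724602222442627), 43.81839370727539)
 straps [0.6   0.033 0.068] [0.62 0.1  0.09]
  printer -0.08 0.638
  printer -0.03 0.686
  printer 0.02 0.737
  printer 0.07 0.757
  printer 0.12 0.838
  printer 0.17 0.884
dp [ 3.9815 -3.2302 -0.7173] rot [-0.0002  0.0001  0.0592] t 0.1 ee [ 0.2064 -0.5896  0.2219] f [ 0.3 -0.3 -0. ] w 0.0873 g 0.0
dp [ 0.0027  0.0032 -0.7209] rot [-0.0002  0.0001  0.0592] t 0.1 ee [ 0.2064 -0.5896  0.2219] f [ 0.3 -0.3 -0. ] w 0.0873 g 0.0
```

```bash
P="python3 -m pendant"
$P '[{"dp":[0,0,-0.72],"rotation":[0,0,0],"jaw":0.5},{"dp":[0,0,-0.72],"rotation":[0,0,0.06],"jaw":0.5},{"dp":[0,0,-0.72],"rotation":[0,0,0.06],"jaw":0.5},{"dp":[0,0,-0.72],"rotation":[0,0,0.06],"jaw":0.5}]'
$P '[{"dp":[0.54,-0.88,0],"rotation":[0,0,0],"jaw":0.5},{"dp":[0.54,-0.88,0],"rotation":[0,0,0],"jaw":0.5},{"dp":[0.54,-0.88,0],"rotation":[0,0,0],"jaw":0.5},{"dp":[0.54,-0.88,0],"rotation":[0,0,0],"jaw":0.5},{"dp":[0.54,-0.88,0],"rotation":[0,0,0],"jaw":0.5}]'
python3 tgt.py .61 .0645 .33 -2.1
```

```text
time: 0.6
ee_pos: [0.2066, -0.5898, 0.3303]
eef_rot: [1.0, -0.02, -0.0, -0.0]
ft_force: [-0.1, 0.1, -0.1]
width: 0.0545
grip_force: 0.0
time: 1.23
ee_pos: [0.292, -0.4617, 0.3299]
eef_rot: [1.0, -0.019, -0.001, -0.0]
ft_force: [-0.3, 0.1, -0.1]
width: 0.0441
grip_force: 0.0
dp [ 1.9840e+00 -3.5869e+00 -1.1000e-03] rot [-0.0001  0.0002 -0.0003] t 1.225 ee [ 0.292  -0.4617  0.3299] f [-0.3  0.1 -0.1] w 0.0441 g 0.0
```

```bash
P="python3 -m pendant"
$P '[{"dp":[0.5,-0.9,0],"rotation":[0,0,0],"jaw":0.5},{"dp":[0.5,-0.9,0],"rotation":[0,0,0],"jaw":0.5},{"dp":[0.5,-0.9,0],"rotation":[0,0,0],"jaw":0.5},{"dp":[0.5,-0.9,0],"rotation":[0,0,0],"jaw":0.5},{"dp":[0.5,-0.9,0],"rotation":[0,0,0],"jaw":0.5}]' >/dev/null
$P '[{"dp":[0.5,-0.9,0],"rotation":[0,0,0],"jaw":0.5},{"dp":[0.5,-0.9,0],"rotation":[0,0,0],"jaw":0.5},{"dp":[0.5,-0.9,0],"rotation":[0,0,0],"jaw":0.5},{"dp":[0.5,-0.9,0],"rotation":[0,0,0],"jaw":0.5},{"dp":[0.5,-0.9,0],"rotation":[0,0,0],"jaw":0.5}]' >/dev/null
$P '[{"dp":[0.5,-0.9,0],"rotation":[0,0,0],"jaw":0.5},{"dp":[0.5,-0.9,0],"rotation":[0,0,0],"jaw":0.5},{"dp":[0.5,-0.9,0],"rotation":[0,0,0],"jaw":0.5},{"dp":[0.5,-0.9,0],"rotation":[0,0,0],"jaw":0.5},{"dp":[0.5,-0.9,0],"rotation":[0,0,0],"jaw":0.5}]' >/dev/null
$P '[{"dp":[0.48,-0.88,0],"rotation":[0,0,0],"jaw":0.5},{"dp":[0.48,-0.88,0],"rotation":[0,0,0],"jaw":0.5},{"dp":[0.48,-0.88,0],"rotation":[0,0,0],"jaw":0.5},{"dp":[0.48,-0.88,0],"rotation":[0,0,0],"jaw":0.5},{"dp":[0.48,-0.88,0],"rotation":[0,0,0],"jaw":0.5}]'
python3 tgt.py .61 .0645 .2 -2.1; python3 - <<'E'
from h import *
shot('wrist','w1')
E
```

```text
time: 3.72
ee_pos: [0.6111, 0.0608, 0.3306]
eef_rot: [1.0, -0.022, 0.0, 0.001]
ft_force: [0.3, -0.8, -0.8]
width: 0.0437
grip_force: 0.0
dp [-0.0084 -0.0257  0.8704] rot [ 0.0002 -0.     -0.001 ] t 3.725 ee [0.6111 0.0608 0.3306] f [ 0.3 -0.8 -0.8] w 0.0437 g 0.0
```

View pics/w1.png

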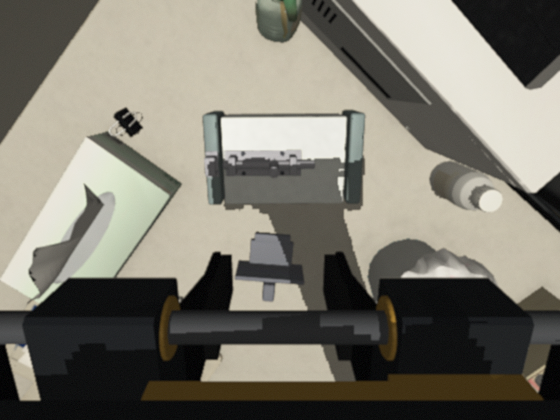

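The wrist view shows the shelf square to the image at (205–363, 112–205), the bolt along row 162 and the holder at (270,268). The clip and bottle are clear of the work. I'll refine the numbers from this view.

```bash
cat > wfit.py <<'E'
import sys; from fit import *
c=np.load(sys.argv[1]+'.npz'); P=cloud(c); ok=c['z_map']>0
w=ok&(P[...,0]>.53)&(P[...,0]<.68)&(P[...,1]>-.06)&(P[...,1]<.16)
q=P[w&(P[...,2]>.055)&(P[...,2]<.068)]; print('shelf',len(q),cv2.minAreaRect(q[:,:2].astype('float32')*1000),np.median(q[:,2]))
q=P[w&(P[...,2]>.092)&(P[...,2]<.12)]; print('knob',len(q),q.min(0).round(4) if len(q) else 0,q.max(0).round(4)if len(q) else 0)
w=ok&(P[...,0]>.38)&(P[...,0]<.54)&(P[...,1]>0)&(P[...,1]<.15)
q=P[w&(P[...,2]>.004)&(P[...,2]<.02)];print('tongue',len(q),cv2.minAreaRect(q[:,:2].astype('float32')*1000))
q=P[w&(P[...,2]>.044)&(P[...,2]<.053)];print('plate',len(q),cv2.minAreaRect(q[:,:2].astype('float32')*1000))
q=P[w&(P[...,2]>.053)&(P[...,2]<.065)];print('rib',len(q),cv2.minAreaRect(q[:,:2].astype('float32')*1000))
E
python3 wfit.py w1
```

```text
shelf 12077 ((621.7337036132812, 43.61579895019531), (201.39466857910156, 122.55358123779297), 87.8780288696289) 0.06031825619771608
knob 136 [ 0.6063 -0.0598  0.0928] [0.68   0.0702 0.1184]
tongue 1522 ((478.45745849609375, 75.42056274414062), (91.40363311767578, 46.80219650268555), 82.86477661132812)
plate 422 ((447.0193786621094, 79.34274291992188), (90.61090850830078, 21.449588775634766), 83.26908111572266)
rib 199 ((438.5768127441406, 80.43472290039062), (15.458425521850586, 25.313045501708984), 81.20755004882812)
```

```bash
python3 -m pendant '[{"dp":[-0.008,-0.026,0.4],"rotation":[0,0,0],"jaw":0.5},{"dp":[-0.008,-0.026,0.87],"rotation":[0,0,0],"jaw":0.5},{"dp":[-0.008,-0.026,0.87],"rotation":[0,0,0],"jaw":0.5},{"dp":[-0.008,-0.026,0.87],"rotation":[0,0,0],"jaw":0.5}]'; python3 tgt.py .6095 .0645 .09 -2.1
```

```text
time: 4.28
ee_pos: [0.6108, 0.0664, 0.202]
eef_rot: [1.0, -0.021, 0.001, 0.0]
ft_force: [0.4, 0.6, 0.4]
width: 0.0433
grip_force: 0.0
dp [-0.0092  0.0129  0.7466] rot [ 0.     -0.0003 -0.0008] t 4.275 ee [0.6108 0.0664 0.202 ] f [0.4 0.6 0.4] w 0.0433 g 0.0
```

```bash
P="python3 -m pendant"
$P '[{"dp":[-0.01,0.01,0.3],"rotation":[0,0,0],"jaw":0.5},{"dp":[-0.01,0.01,0.6],"rotation":[0,0,0],"jaw":0.5},{"dp":[-0.01,0.01,0.73],"rotation":[0,0,0],"jaw":0.5},{"dp":[-0.01,0.01,0.73],"rotation":[0,0,0],"jaw":0.5}]'
$P '[{"dp":[0,0,0],"rotation":[0,0,0],"jaw":0},{"dp":[0,0,0],"rotation":[0,0,0],"jaw":0},{"dp":[0,0,0],"rotation":[0,0,0],"jaw":0},{"dp":[0,0,0],"rotation":[0,0,0],"jaw":0},{"dp":[0,0,0],"rotation":[0,0,0],"jaw":0}]' 15
```

```text
time: 4.78
ee_pos: [0.6092, 0.0658, 0.0916]
eef_rot: [1.0, -0.02, 0.0, -0.0]
ft_force: [1.0, -0.7, 0.0]
width: 0.0436
grip_force: 0.0
time: 5.4
ee_pos: [0.6087, 0.0657, 0.0909]
eef_rot: [1.0, -0.02, 0.0, 0.0]
ft_force: [-0.9, 0.4, 3.8]
width: 0.0107
grip_force: 15.0
```

```bash
P="python3 -m pendant"
$P '[{"dp":[0,-0.04,0],"rotation":[0,0,0],"jaw":0},{"dp":[0,-0.08,0],"rotation":[0,0,0],"jaw":0},{"dp":[0,-0.12,0],"rotation":[0,0,0],"jaw":0},{"dp":[0,-0.15,0],"rotation":[0,0,0],"jaw":0},{"dp":[0,-0.17,0],"rotation":[0,0,0],"jaw":0},{"dp":[0,-0.185,0],"rotation":[0,0,0],"jaw":0},{"dp":[0,-0.185,0],"rotation":[0,0,0],"jaw":0}]'
$P '[{"dp":[0,-0.007,0],"rotation":[0,0,0],"jaw":0},{"dp":[0,-0.014,0],"rotation":[0,0,0],"jaw":0},{"dp":[0,-0.02,0],"rotation":[0,0,0],"jaw":0},{"dp":[0,-0.02,0],"rotation":[0,0,0],"jaw":0}]'
```

```text
time: 6.28
ee_pos: [0.6098, 0.0918, 0.0909]
eef_rot: [1.0, -0.021, -0.0, 0.001]
ft_force: [-3.6, -8.3, 7.6]
width: 0.0104
grip_force: 15.0
time: 6.78
ee_pos: [0.6098, 0.0921, 0.0908]
eef_rot: [1.0, -0.022, -0.0, 0.003]
ft_force: [-5.6, -13.9, 10.9]
width: 0.0108
grip_force: 15.0
```

```bash
python3 - <<'E'
from h import *
a=shot('side','s2')['image'][170:290,180:320]; b=shot('wrist','w2')['image'][:300,130:430]
a=cv2.resize(a,(700,600),interpolation=cv2.INTER_CUBIC)
cv2.imwrite('pics/c2.png',cv2.cvtColor(a,cv2.COLOR_RGB2BGR))
print(r.read_state()['ft_force'],r.read_state()['torque'])
E
```

```text
[ -5.72978385 -13.95160423  11.85082684] [-3.26346092  1.20235401 -0.05102743]
```

View pics/c2.png

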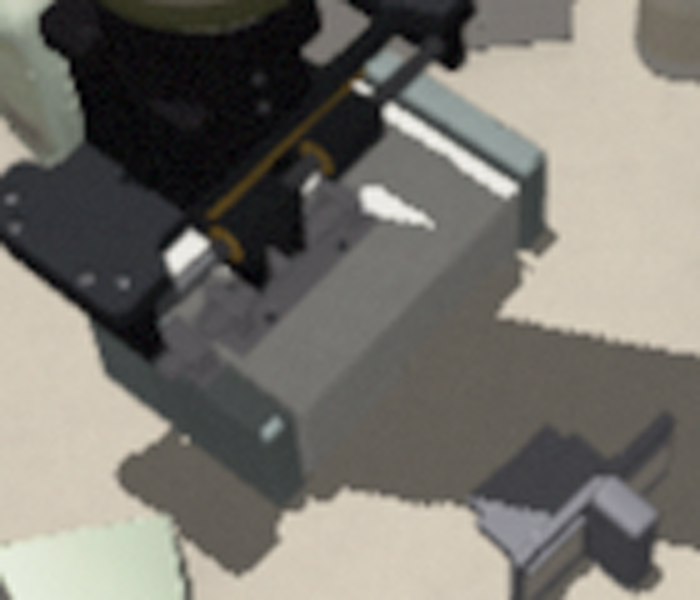

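The left finger is close to a strap, and the fingers hide how far the bolt has gone. I'll let go, rise and measure the knob.

```bash
P="python3 -m pendant"
$P '[{"dp":[0,0.02,0],"rotation":[0,0,0],"jaw":0.4},{"dp":[0,0.02,0],"rotation":[0,0,0],"jaw":0.4},{"dp":[0,0.02,-0.2],"rotation":[0,0,0],"jaw":0.4},{"dp":[0,0.02,-0.6],"rotation":[0,0,0],"jaw":0.4},{"dp":[0,0.02,-1],"rotation":[0,0,0],"jaw":0.4},{"dp":[0,0.02,-1],"rotation":[0,0,0],"jaw":0.4}]'
python3 - <<'E'
from h import *
for n in('side','wrist','scene'):
    c=shot(n,n[0]+'3'); P=cloud(c);ok=c['z_map']>0
    q=P[ok&(P[...,0]>.59)&(P[...,0]<.63)&(P[...,1]>.03)&(P[...,1]<.13)&(P[...,2]>.094)&(P[...,2]<.12)]
    print(n,len(q),q.min(0).round(4),q.max(0).round(4),np.median(q,0).round(4))
E
python3 wfit.py w3
```

```text
time: 7.62
ee_pos: [0.6116, 0.0957, 0.2457]
eef_rot: [1.0, -0.019, 0.004, -0.001]
ft_force: [0.1, 0.2, -0.9]
width: 0.0347
grip_force: 0.0
side 50 [0.6052 0.0854 0.0946] [0.6169 0.0958 0.1147] [0.6094 0.0918 0.1113]
wrist 212 [0.607  0.0857 0.0941] [0.6184 0.0972 0.1143] [0.6142 0.0914 0.112 ]
scene 47 [0.6055 0.0865 0.094 ] [0.6171 0.097  0.1135] [0.6099 0.0943 0.1042]
shelf 18519 ((620.3528442382812, 43.28927230834961), (204.05661010742188, 119.85572052001953), 89.24939727783203) 0.060323128896945466
knob 257 [ 0.607  -0.06    0.0921] [0.68   0.0972 0.1191]
tongue 1736 ((480.0195007324219, 87.60942077636719), (66.4329833984375, 47.173377990722656), 82.53945922851562)
plate 0 ((0.0, 0.0), (0.0, 0.0), 0.0)
rib 0 ((0.0, 0.0), (0.0, 0.0), 0.0)
```

```bash
python3 - <<'E'
from h import *
for f in('w3','w1','side0','s3'):
    c=np.load(f+'.npz');P=cloud(c);ok=c['z_map']>0
    q=P[ok&(P[...,0]>.592)&(P[...,0]<.628)&(P[...,2]>.05)&(P[...,2]<.12)]
    print(f,[(int(y*1000),int((q[abs(q[:,1]-y)<.002][:,2].max()*1000))) for y in np.arange(.0,.16,.004) if (abs(q[:,1]-y)<.002).any()])
c=np.load('w3.npz'); im=c['image']; a=cv2.resize(im[0:300,100:460],(720,600),interpolation=cv2.INTER_CUBIC); cv2.imwrite('pics/c3.png',cv2.cvtColor(a,cv2.COLOR_RGB2BGR))
E
```

```text
w3 [(0, 61), (4, 62), (8, 61), (12, 62), (16, 61), (20, 62), (24, 62), (28, 61), (32, 62), (36, 63), (40, 83), (44, 83), (48, 83), (52, 76), (56, 76), (60, 76), (64, 76), (68, 76), (72, 76), (76, 77), (80, 76), (84, 111), (88, 113), (92, 114), (96, 113), (100, 76), (104, 76), (108, 83), (112, 83), (116, 82), (120, 76), (124, 76), (128, 81), (132, 83), (136, 83), (140, 83), (144, 80), (148, 76)]
w1 [(0, 62), (4, 61), (8, 62), (12, 61), (16, 61), (20, 76), (24, 77), (28, 76), (32, 77), (36, 75), (40, 83), (44, 83), (48, 83), (52, 75), (56, 76), (60, 113), (64, 114), (68, 114), (72, 112), (76, 76), (80, 76), (84, 76), (88, 76), (92, 77), (96, 76), (100, 76), (104, 76), (108, 83), (112, 83), (116, 82), (120, 76), (124, 73), (128, 82), (132, 83), (136, 83), (140, 83), (144, 66)]
side0 [(0, 63), (4, 63), (8, 63), (12, 62), (16, 74), (20, 77), (24, 78), (28, 79), (32, 76), (36, 82), (40, 84), (44, 85), (48, 84), (52, 77), (56, 112), (60, 114), (64, 113), (68, 114), (72, 77), (76, 77), (80, 76), (84, 76), (88, 77), (92, 78), (96, 76), (100, 78), (104, 80), (108, 85), (112, 84), (116, 78), (120, 75), (124, 60), (128, 85), (132, 84), (136, 84), (140, 84), (144, 66)]
s3 [(0, 61), (4, 61), (8, 60), (12, 61), (16, 61), (20, 60), (24, 60), (28, 61), (32, 61), (36, 62), (40, 83), (44, 83), (48, 83), (52, 75), (56, 76), (60, 75), (64, 76), (68, 75), (72, 76), (76, 74), (80, 76), (84, 75), (88, 113), (92, 112), (96, 113), (100, 74), (104, 64), (108, 82), (112, 83), (116, 83), (120, 82), (124, 61), (128, 66), (132, 83), (136, 83), (140, 83), (144, 83), (148, 75), (152, 74)]
```

View pics/c3.png

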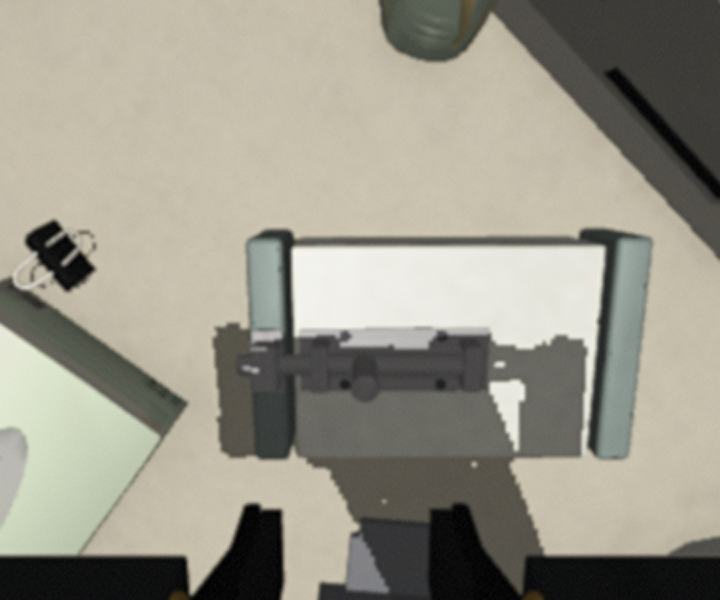

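The bolt end is through the keeper at c3 (262,365) and the knob is at (367,380), but the measured travel is only about 27 mm. I'll re-grasp a bit higher and press again to confirm it is at the stop.

```bash
P="python3 -m pendant"; python3 tgt.py .6105 .0917 .097 -2.1
$P '[{"dp":[-0.01,0.027,0.4],"rotation":[0,0,0],"jaw":0.4},{"dp":[-0.01,0.027,0.7],"rotation":[0,0,0],"jaw":0.4},{"dp":[-0.01,0.027,0.96],"rotation":[0,0,0],"jaw":0.4},{"dp":[-0.01,0.027,0.99],"rotation":[0,0,0],"jaw":0.4},{"dp":[-0.01,0.027,0.99],"rotation":[0,0,0],"jaw":0},{"dp":[-0.01,0.027,0.99],"rotation":[0,0,0],"jaw":0},{"dp":[-0.01,0.027,0.99],"rotation":[0,0,0],"jaw":0},{"dp":[-0.01,0.027,0.99],"rotation":[0,0,0],"jaw":0}]' 30
$P '[{"dp":[0,-0.01,0],"rotation":[0,0,0],"jaw":0},{"dp":[0,-0.02,0],"rotation":[0,0,0],"jaw":0},{"dp":[0,-0.03,0],"rotation":[0,0,0],"jaw":0},{"dp":[0,-0.03,0],"rotation":[0,0,0],"jaw":0}]'
```

```text
dp [0.0108 0.0157 0.9493] rot [-0.      0.0002 -0.0004] t 7.775 ee [0.6092 0.0941 0.2394] f [ 0.3 -1.1 -0.6] w 0.035 g 0.0
time: 8.78
ee_pos: [0.6088, 0.0901, 0.0934]
eef_rot: [1.0, -0.02, 0.001, -0.0]
ft_force: [-0.8, 1.9, 6.4]
width: 0.0108
grip_force: 30.0
time: 9.28
ee_pos: [0.6089, 0.0919, 0.0934]
eef_rot: [1.0, -0.021, 0.001, 0.001]
ft_force: [-2.1, -6.3, 9.6]
width: 0.0101
grip_force: 30.0
```

```bash
P="python3 -m pendant"
$P '[{"dp":[0,-0.02,0],"rotation":[0,0,0],"jaw":0},{"dp":[0,-0.04,0],"rotation":[0,0,0],"jaw":0},{"dp":[0,-0.06,0],"rotation":[0,0,0],"jaw":0},{"dp":[0,-0.06,0],"rotation":[0,0,0],"jaw":0}]'
python3 - <<'E'
from h import *
# bolt travel from the knob's centre and from bolt's ends: wrist views, before/after
for f in('w1','w3'):
    c=np.load(f+'.npz');P=cloud(c);ok=c['z_map']>0
    q=P[ok&(P[...,0]>.6)&(P[...,0]<.63)&(P[...,1]>.03)&(P[...,1]<.13)&(P[...,2]>.108)&(P[...,2]<.12)]; print(f,len(q),cv2.minEnclosingCircle(q[:,:2].astype('float32')*1000))
    q=P[ok&(P[...,0]>.6)&(P[...,0]<.62)&(P[...,1]>.14)&(P[...,2]>.07)]; print('leftend',q[:,1].max() if len(q) else None)
    q=P[ok&(P[...,0]>.6)&(P[...,0]<.62)&(P[...,1]>-.02)&(P[...,2]>.07)&(P[...,2]<.09)]; print('rightend',q[:,1].min())
E
```

```text
time: 9.78
ee_pos: [0.6091, 0.0924, 0.0932]
eef_rot: [1.0, -0.024, -0.0, 0.007]
ft_force: [-8.0, -28.1, 19.2]
width: 0.0105
grip_force: 30.0
w1 102 ((611.8777465820312, 64.86817169189453), 5.805471897125244)
leftend 0.2617271078725504
rightend 0.019059077511296686
w3 172 ((612.7630615234375, 91.53673553466797), 5.834402084350586)
leftend 0.26163252433190737
rightend 0.039671913760805456
```

```bash
P="python3 -m pendant"
$P '[{"dp":[0,0.06,0],"rotation":[0,0,0],"jaw":0},{"dp":[0,0.06,0],"rotation":[0,0,0],"jaw":0.4},{"dp":[0,0.06,0],"rotation":[0,0,0],"jaw":0.4},{"dp":[0,0.06,-0.2],"rotation":[0,0,0],"jaw":0.4},{"dp":[0,0.06,-0.2],"rotation":[0,0,0],"jaw":0.4}]'
$P '[{"dp":[0,-0.05,0],"rotation":[0,0,0],"jaw":0.4},{"dp":[0,-0.1,0],"rotation":[0,0,0],"jaw":0.4},{"dp":[0,-0.1,0],"rotation":[0,0,0],"jaw":0.4}]'
python3 - <<'E'
from h import *
for f in('side0','scene0'):
    c=np.load(f+'.npz');P=cloud(c);ok=c['z_map']>0
    q=P[ok&(P[...,0]>.48)&(P[...,0]<.7)&(P[...,1]>.15)&(P[...,1]<.32)&(P[...,2]>.09)]; print(f,len(q),q.min(0),q.max(0))
E
```

```text
time: 10.4
ee_pos: [0.6093, 0.0951, 0.1241]
eef_rot: [1.0, -0.02, 0.002, -0.0]
ft_force: [0.1, 0.2, -0.4]
width: 0.0338
grip_force: 0.0
time: 10.78
ee_pos: [0.6083, 0.1105, 0.1214]
eef_rot: [1.0, -0.019, -0.0, -0.0]
ft_force: [0.0, -0.9, 0.1]
width: 0.035
grip_force: 0.0
side0 457 [0.51906192 0.25704331 0.09011872] [0.60918414 0.31995988 0.13807616]
scene0 350 [0.5343904  0.25731076 0.09038842] [0.60772045 0.3187273  0.13561086]
```

```bash
P="python3 -m pendant"
$P '[{"dp":[-0.1,0.05,-0.4],"rotation":[0,0,0],"jaw":0.6},{"dp":[-0.3,0.1,-0.6],"rotation":[0,0,0.015],"jaw":0.6},{"dp":[-0.7,0.15,-0.6],"rotation":[0,0,0.015],"jaw":0.6},{"dp":[-0.98,0.2,-0.6],"rotation":[0,0,0.015],"jaw":0.6},{"dp":[-0.98,0.2,-0.6],"rotation":[0,0,0.015],"jaw":0.6}]'
python3 - <<'E'
from h import *
for n in('side','wrist','scene'):
    c=shot(n,n[0]+'4'); P=cloud(c);ok=c['z_map']>0
    q=P[ok&(P[...,0]>.59)&(P[...,0]<.63)&(P[...,1]>.03)&(P[...,1]<.13)&(P[...,2]>.108)&(P[...,2]<.12)]
    print(n,len(q), cv2.minEnclosingCircle(q[:,:2].astype('float32')*1000) if len(q) else 0)
    c=np.load({'side':'side0','wrist':'w1','scene':'scene0'}[n]+'.npz'); P=cloud(c);ok=c['z_map']>0
    q=P[ok&(P[...,0]>.59)&(P[...,0]<.63)&(P[...,1]>.03)&(P[...,1]<.13)&(P[...,2]>.108)&(P[...,2]<.12)]
    print('  was',len(q), cv2.minEnclosingCircle(q[:,:2].astype('float32')*1000) if len(q) else 0)
E
python3 wfit.py w4; python3 wfit.py s4; python3 tgt.py .438 .0804 .1 -7.5
```

```text
time: 11.4
ee_pos: [0.4587, 0.0843, 0.2122]
eef_rot: [0.998, -0.067, 0.0, 0.001]
ft_force: [1.1, -0.5, 0.4]
width: 0.0519
grip_force: 0.0
side 29 ((611.2659301757812, 90.4111328125), 6.291733264923096)
  was 30 ((610.1702880859375, 63.15250778198242), 6.053793430328369)
wrist 0 0
  was 102 ((611.8777465820312, 64.86817169189453), 5.805471897125244)
scene 17 ((611.8753051757812, 92.374755859375), 5.710911273956299)
  was 15 ((609.4859619140625, 65.85600280761719), 6.231989860534668)
shelf 13782 ((584.8059692382812, 54.30017852783203), (182.55078125, 47.59047317504883), 87.86042785644531) 0.06043356892893045
knob 0 0 0
tongue 2988 ((478.3637390136719, 75.05082702636719), (90.68915557861328, 45.58912658691406), 82.59652709960938)
plate 824 ((441.29815673828125, 79.89627838134766), (91.52433776855469, 31.15205955505371), 82.4500732421875)
rib 456 ((438.10418701171875, 80.41328430175781), (14.510063171386719, 25.38633155822754), 82.8488998413086)
shelf 1269 ((620.5654296875, 45.18825149536133), (201.15078735351562, 122.68702697753906), 88.62272644042969) 0.060759801378902856
knob 55 [ 0.6062 -0.0598  0.0926] [0.6797 0.0983 0.1167]
tongue 263 ((461.8226318359375, 86.03355407714844), (80.85037994384766, 70.98368835449219), 31.078824996948242)
plate 147 ((440.7183532714844, 81.32890319824219), (90.94586944580078, 33.02495574951172), 82.21846771240234)
rib 53 ((436.56390380859375, 81.4648666381836), (15.669111251831055, 25.340599060058594), 77.3707046508789)
dp [-0.1506  0.0509  0.7479] rot [-0.     -0.0001 -0.0006] t 11.55 ee [0.4613 0.0849 0.2122] f [-0.3 -0.2  0.5] w 0.0518 g 0.0
```

The knob travelled about 27 mm, right at the threshold. I'll press once more with closed fingers from behind, so that no finger is on the strap side.

```bash
P="python3 -m pendant"
$P '[{"dp":[0.4,0.1,0],"rotation":[0,0,-0.015],"jaw":0},{"dp":[0.7,0.1,0],"rotation":[0,0,-0.015],"jaw":0},{"dp":[0.98,0.1,0],"rotation":[0,0,-0.015],"jaw":0},{"dp":[0.98,0.05,0.2],"rotation":[0,0,-0.015],"jaw":0},{"dp":[0.98,0.05,0.2],"rotation":[0,0,-0.015],"jaw":0},{"dp":[0.98,0.05,0.2],"rotation":[0,0,-0.015],"jaw":0}]'
python3 tgt.py .6105 .058 .095 -2.1
```

```text
time: 12.3
ee_pos: [0.6057, 0.058, 0.1826]
eef_rot: [1.0, -0.02, 0.0, -0.0]
ft_force: [-0.6, 0.0, 0.8]
width: 0.0033
grip_force: 0.0
dp [ 0.0322 -0.0014  0.5838] rot [-0.     -0.     -0.0005] t 12.3 ee [0.6057 0.058  0.1826] f [-0.6  0.   0.8] w 0.0033 g 0.0
```

```bash
P="python3 -m pendant"
$P '[{"dp":[0.03,0.03,0.3],"rotation":[0,0,0],"jaw":0},{"dp":[0.03,0.03,0.58],"rotation":[0,0,0],"jaw":0},{"dp":[0.03,0.03,0.58],"rotation":[0,0,0],"jaw":0},{"dp":[0.03,0.03,0.58],"rotation":[0,0,0],"jaw":0}]'
$P '[{"dp":[0,-0.05,0],"rotation":[0,0,0],"jaw":0},{"dp":[0,-0.1,0],"rotation":[0,0,0],"jaw":0},{"dp":[0,-0.1,0],"rotation":[0,0,0],"jaw":0}]'
$P '[{"dp":[0,-0.03,0],"rotation":[0,0,0],"jaw":0},{"dp":[0,-0.06,0],"rotation":[0,0,0],"jaw":0},{"dp":[0,-0.06,0],"rotation":[0,0,0],"jaw":0}]'
```

```text
time: 12.8
ee_pos: [0.6109, 0.0534, 0.0976]
eef_rot: [1.0, -0.02, 0.002, -0.0]
ft_force: [-0.1, -0.1, 0.1]
width: 0.0002
grip_force: 0.0
time: 13.18
ee_pos: [0.6104, 0.0696, 0.0957]
eef_rot: [1.0, -0.019, 0.0, -0.0]
ft_force: [-0.7, 0.8, -0.4]
width: 0.0006
grip_force: 0.0
time: 13.55
ee_pos: [0.6107, 0.0768, 0.095]
eef_rot: [1.0, -0.02, -0.0, 0.0]
ft_force: [-0.8, -1.6, 0.1]
width: 0.0002
grip_force: 1.0
```

```bash
P="python3 -m pendant"
$P '[{"dp":[0,-0.02,0],"rotation":[0,0,0],"jaw":0},{"dp":[0,-0.04,0],"rotation":[0,0,0],"jaw":0},{"dp":[0,-0.04,0],"rotation":[0,0,0],"jaw":0}]'
$P '[{"dp":[0,-0.04,0],"rotation":[0,0,0],"jaw":0},{"dp":[0,-0.06,0],"rotation":[0,0,0],"jaw":0},{"dp":[0,-0.06,0],"rotation":[0,0,0],"jaw":0}]'
python3 - <<'E'
from h import *
c=shot('side','s5');P=cloud(c);ok=c['z_map']>0
q=P[ok&(P[...,0]>.595)&(P[...,0]<.63)&(P[...,1]>.075)&(P[...,1]<.115)&(P[...,2]>.094)&(P[...,2]<.116)];print(len(q),q.max(0))
E
```

```text
time: 13.92
ee_pos: [0.6108, 0.0775, 0.095]
eef_rot: [1.0, -0.022, -0.001, 0.003]
ft_force: [-4.3, -16.2, 6.3]
width: 0.0004
grip_force: 8.3
time: 14.3
ee_pos: [0.611, 0.0783, 0.0949]
eef_rot: [1.0, -0.025, -0.002, 0.008]
ft_force: [-10.9, -38.0, 16.5]
width: 0.0003
grip_force: 19.3
73 [0.61509173 0.09542645 0.11547171]
```

It took 38 N with no further travel, so that is the hard stop and the bolt is home. Now the holder.

```bash
P="python3 -m pendant"
$P '[{"dp":[0,0.15,0],"rotation":[0,0,0],"jaw":0},{"dp":[0,0.2,-0.4],"rotation":[0,0,0],"jaw":0.3},{"dp":[-0.2,0.1,-0.7],"rotation":[0,0,0],"jaw":0.6},{"dp":[-0.5,0,-0.7],"rotation":[0,0,0.015],"jaw":0.6},{"dp":[-0.8,0,-0.7],"rotation":[0,0,0.015],"jaw":0.6},{"dp":[-1,0,-0.7],"rotation":[0,0,0.015],"jaw":0.6},{"dp":[-1,0,-0.7],"rotation":[0,0,0.015],"jaw":0.6}]'
python3 tgt.py .4375 .0804 .1 -7.5;python3 tgt.py .4375 .0804 .012 -7.5
```

```text
time: 15.22
ee_pos: [0.4601, 0.0987, 0.2004]
eef_rot: [0.998, -0.067, 0.001, 0.001]
ft_force: [-0.1, 0.4, 1.3]
width: 0.0495
grip_force: 0.0
dp [-0.1337  0.1399  0.6696] rot [ 0.0002 -0.0002 -0.0004] t 15.225 ee [0.4601 0.0987 0.2004] f [-0.1  0.4  1.3] w 0.0495 g 0.0
dp [-0.1344  0.1393  1.2562] rot [ 0.0002 -0.0002 -0.0004] t 15.225 ee [0.4601 0.0987 0.2004] f [-0.1  0.4  1.3] w 0.0495 g 0.0
```

```bash
P="python3 -m pendant"
$P '[{"dp":[-0.134,0.14,0.3],"rotation":[0,0,0],"jaw":0.6},{"dp":[-0.134,0.14,0.67],"rotation":[0,0,0],"jaw":0.6},{"dp":[-0.134,0.14,0.67],"rotation":[0,0,0],"jaw":0.6},{"dp":[-0.134,0.14,0.67],"rotation":[0,0,0],"jaw":0.6}]'
python3 tgt.py .4375 .0804 .013 -7.5
```

```text
time: 15.72
ee_pos: [0.44, 0.0809, 0.1013]
eef_rot: [0.998, -0.067, 0.001, -0.001]
ft_force: [0.4, 0.4, 0.4]
width: 0.052
grip_force: 0.0
dp [-0.0171  0.006   0.5885] rot [-0.0002 -0.0002 -0.0005] t 15.725 ee [0.44   0.0809 0.1013] f [0.4 0.4 0.4] w 0.052 g 0.0
```

```bash
P="python3 -m pendant"
$P '[{"dp":[-0.01,0.005,0.3],"rotation":[0,0,0],"jaw":0.6},{"dp":[-0.01,0.005,0.5],"rotation":[0,0,0],"jaw":0.6},{"dp":[-0.01,0.005,0.575],"rotation":[0,0,0],"jaw":0.6},{"dp":[-0.01,0.005,0.575],"rotation":[0,0,0],"jaw":0.6}]'
$P '[{"dp":[0,0,0],"rotation":[0,0,0],"jaw":0},{"dp":[0,0,0],"rotation":[0,0,0],"jaw":0},{"dp":[0,0,0],"rotation":[0,0,0],"jaw":0},{"dp":[0,0,0],"rotation":[0,0,0],"jaw":0},{"dp":[0,0,0],"rotation":[0,0,0],"jaw":0}]' 50
python3 - <<'E'
from h import *
shot('wrist','w6');shot('side','s6')
E
python3 wfit.py w6
# alignment: shelf yaw -2.1, slot (.5579,.0285); tongue end +x; pre-insertion origin 55 mm in front of the slot -> rib 74 mm
python3 tgt.py .484 .0312 .02 -2.1
```

```text
time: 16.23
ee_pos: [0.4381, 0.0799, 0.0143]
eef_rot: [0.998, -0.067, 0.001, -0.0]
ft_force: [-0.2, 0.8, 0.1]
width: 0.0527
grip_force: 0.0
time: 16.85
ee_pos: [0.4371, 0.0796, 0.0134]
eef_rot: [0.998, -0.067, 0.0, 0.0]
ft_force: [-1.1, -1.3, 2.7]
width: 0.0157
grip_force: 50.0
shelf 0 ((0.0, 0.0), (0.0, 0.0), 0.0) nan
knob 0 0 0
tongue 14086 ((477.91082763671875, 74.03279113769531), (91.20030212402344, 46.064979553222656), 82.64889526367188)
plate 4700 ((450.89508056640625, 77.77458190917969), (91.1017837524414, 11.870016098022461), 82.57593536376953)
rib 2127 ((437.4112243652344, 78.8420639038086), (34.10381317138672, 26.352340698242188), 85.69954681396484)
dp [ 0.3528  0.2778 -0.0436] rot [ 0.     -0.     -0.0156] t 16.95 ee [0.4371 0.0796 0.0134] f [-1.3 -0.7  3.5] w 0.0153 g 50.0
  return _methods._mean(a, axis=axis, dtype=dtype,
  ret = ret.dtype.type(ret / rcount)
```

View pics/w6.png

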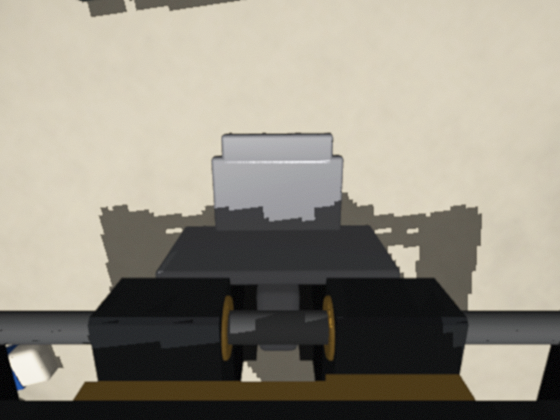

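The wrist view shows the rib held between the pads, the tongue straight ahead at (278,185), and the grip centred. I'll check the cup's clearance before moving sideways.

```bash
python3 - <<'E'
from h import *
for f in('side0','scene0','w1'):
    c=np.load(f+'.npz');P=cloud(c);ok=c['z_map']>0
    q=P[ok&(P[...,0]>.3)&(P[...,0]<.56)&(P[...,1]>-.2)&(P[...,1]<.02)&(P[...,2]>.06)]
    for x in np.arange(.32,.56,.03):
        s=q[abs(q[:,0]-x)<.015]
        if len(s): i=s[:,1].argmax(); print(f,round(x,2),s[i].round(3))
E
```

```text
side0 0.35 [ 0.364 -0.076  0.099]
side0 0.38 [ 0.393 -0.044  0.115]
side0 0.41 [ 0.416 -0.039  0.114]
side0 0.44 [ 0.449 -0.036  0.134]
side0 0.47 [ 0.457 -0.041  0.128]
side0 0.5 [ 0.488 -0.064  0.132]
side0 0.56 [0.56  0.009 0.062]
scene0 0.35 [ 0.363 -0.077  0.106]
scene0 0.38 [ 0.393 -0.042  0.104]
scene0 0.41 [ 0.415 -0.036  0.113]
scene0 0.44 [ 0.451 -0.034  0.131]
scene0 0.47 [ 0.455 -0.037  0.131]
scene0 0.5 [ 0.486 -0.061  0.133]
scene0 0.56 [0.56  0.002 0.06 ]
w1 0.44 [ 0.436 -0.055  0.08 ]
w1 0.47 [ 0.463 -0.043  0.124]
w1 0.5 [ 0.497 -0.066  0.133]
w1 0.56 [ 0.559 -0.022  0.062]
```

The gripper body (±95 mm at z > 0.085) would hit the cup rim on a straight approach. I'll compute how much a yawed entry, which then straightens inside the slot, would clear it.

```bash
cat > clr.py <<'E'
from h import *
Q=[]
for f in('side0','scene0','w1','w4','s6'):
    c=np.load(f+'.npz');P=cloud(c);ok=c['z_map']>0
    m=ok&(P[...,0]>.3)&(P[...,0]<.62)&(P[...,1]>-.25)&(P[...,1]<(.03 if f!='w4' and f!='s6' else -.03))&(P[...,2]>.078)&(P[...,2]<.3)
    if f in('side0','scene0'): Q.append(P[m])
Q=np.vstack(Q)[:,:2]
S=np.array([.5579,.0288]); sy=-2.1
def tcp(d,psi,lat=0):  # d: tongue tip depth behind front plane (mm), psi yaw of holder rel. shelf, lat: tip-lateral offset mm
    a=np.radians(sy); X=np.array([np.cos(a),np.sin(a)]); Y=np.array([-X[1],X[0]])
    tip=S+X*d/1e3+Y*lat/1e3; b=np.radians(sy+psi); return tip-.064*np.array([np.cos(b),np.sin(b)]), sy+psi
def clear(p,yaw):
    b=np.radians(yaw); x=np.array([np.cos(b),np.sin(b)]); y=np.array([-x[1],x[0]]); r_=Q-p; u=np.abs(r_@x)-.0375; v=np.abs(r_@y)-.095
    return float((np.hypot(np.maximum(u,0),np.maximum(v,0))+np.minimum(np.maximum(u,v),0)).min()*1000)
E
python3 - <<'E'
from clr import *
print('now',clear(np.array([.4371,.0796]),-7.4))
for psi in(0,-3,-5,-8,-10,-12,-15,-20,-25,-30):
    print(psi,[(d,round(clear(*tcp(d,psi)))) for d in(-25,-10,0,5,10,15,20,25,30,35,40,45)])
E
```

```text
now 15.515347004373279
0 [(-25, -25), (-10, -19), (0, -14), (5, -13), (10, -11), (15, -10), (20, -6), (25, -4), (30, -2), (35, -2), (40, 2), (45, 2)]
-3 [(-25, -25), (-10, -17), (0, -13), (5, -11), (10, -9), (15, -8), (20, -6), (25, -5), (30, -1), (35, 1), (40, 4), (45, 4)]
-5 [(-25, -22), (-10, -17), (0, -12), (5, -11), (10, -8), (15, -6), (20, -5), (25, -4), (30, -1), (35, 2), (40, 5), (45, 7)]
-8 [(-25, -18), (-10, -16), (0, -12), (5, -8), (10, -6), (15, -5), (20, -2), (25, -1), (30, 1), (35, 3), (40, 5), (45, 9)]
-10 [(-25, -16), (-10, -13), (0, -10), (5, -8), (10, -5), (15, -2), (20, -1), (25, 1), (30, 3), (35, 6), (40, 7), (45, 10)]
-12 [(-25, -14), (-10, -10), (0, -8), (5, -7), (10, -4), (15, -3), (20, 2), (25, 3), (30, 5), (35, 8), (40, 10), (45, 12)]
-15 [(-25, -10), (-10, -6), (0, -4), (5, -3), (10, -1), (15, 0), (20, 2), (25, 5), (30, 9), (35, 11), (40, 14), (45, 17)]
-20 [(-25, -5), (-10, 0), (0, 3), (5, 5), (10, 7), (15, 8), (20, 10), (25, 12), (30, 14), (35, 17), (40, 20), (45, 23)]
-25 [(-25, -1), (-10, 5), (0, 9), (5, 12), (10, 14), (15, 16), (20, 18), (25, 20), (30, 22), (35, 24), (40, 26), (45, 29)]
-30 [(-25, 2), (-10, 10), (0, 15), (5, 17), (10, 20), (15, 22), (20, 25), (25, 27), (30, 30), (35, 32), (40, 34), (45, 30)]
```

```bash
python3 - <<'E'
from clr import *
def fit(d,psi):
    b=np.radians(psi); t=np.array([[-45,-30],[-9,-30],[-9,-25],[0,-25],[0,25],[-9,25],[-9,30],[-45,30]],float)
    t=np.vstack([np.linspace(t[i],t[(i+1)%8],60) for i in range(8)])
    w=t@np.array([[np.cos(b),np.sin(b)],[-np.sin(b),np.cos(b)]])+[d,0]
    y=w[w[:,0]>-1,1]; return (-33-y.min(), 33-y.max()) if len(y) else None   # allowed tip-lateral range mm
for d,ps in((-15,(-27,)),(5,(-25,-22)),(12,(-25,-20)),(18,(-22,-18)),(23,(-20,-16)),(28,(-17,-13)),(33,(-12,-9)),(37,(-9,-7)),(41,(-5,-4)),(46,(-2,-1,0))):
    for psi in ps:
        f=fit(d,psi); f=f or (0,10); lat=(f[0]+f[1])/2; m=lat+max(0,(f[1]-lat-1.5)); 
        plate=45*np.cos(np.radians(psi))-46*np.sin(np.radians(-psi))
        p,y=tcp(d,psi,lat); p2,_=tcp(d,psi,m)
        print(d,psi,'latrange',np.round(f,1),'plateOK' if d<plate+1.5 else 'PLATE','clr mid %.0f hi %.0f'%(clear(p,y),clear(p2,y)),'tcp mid',p.round(4),'hi',p2.round(4))
E
python3 tgt.py .4371 .0796 .016 -29
```

```text
-15 -27 latrange [ 0 10] plateOK clr mid 9 hi 12 tcp mid [0.4872 0.0655] hi [0.4873 0.069 ]
5 -25 latrange [-20.3  -2.9] plateOK clr mid 1 hi 8 tcp mid [0.5055 0.0462] hi [0.5058 0.0534]
5 -22 latrange [-18.5  -1.6] plateOK clr mid -2 hi 5 tcp mid [0.5041 0.0447] hi [0.5044 0.0516]
12 -25 latrange [-10.3  -6. ] plateOK clr mid 7 hi 8 tcp mid [0.5126 0.0494] hi [0.5126 0.05  ]
12 -20 latrange [-9.5 -3.5] plateOK clr mid 1 hi 3 tcp mid [0.5104 0.0459] hi [0.5104 0.0475]
18 -22 latrange [-9.8 -6.9] plateOK clr mid 5 hi 5 tcp mid [0.5172 0.0459] hi [0.5172 0.0459]
18 -18 latrange [-7.2 -4.5] plateOK clr mid 0 hi 0 tcp mid [0.5156 0.0442] hi [0.5156 0.0442]
23 -20 latrange [-7.9 -7.7] plateOK clr mid 4 hi 4 tcp mid [0.5213 0.0443] hi [0.5213 0.0443]
23 -16 latrange [-6.6 -5. ] plateOK clr mid 1 hi 1 tcp mid [0.5198 0.042 ] hi [0.5198 0.042 ]
28 -17 latrange [-6.9 -7.1] plateOK clr mid 4 hi 4 tcp mid [0.5251 0.0417] hi [0.5251 0.0417]
28 -13 latrange [-5.8 -4.4] plateOK clr mid 0 hi 0 tcp mid [0.5239 0.0393] hi [0.5239 0.0393]
33 -12 latrange [-5.5 -4.8] plateOK clr mid 3 hi 3 tcp mid [0.5
[... 195 characters left out ...]
357] hi [0.5319 0.0357]
37 -7 latrange [-4.3 -1.9] plateOK clr mid 1 hi 1 tcp mid [0.5316 0.0345] hi [0.5316 0.0345]
41 -5 latrange [-3.9 -0.8] plateOK clr mid 3 hi 3 tcp mid [0.5353 0.0329] hi [0.5353 0.033 ]
41 -4 latrange [-3.7  0. ] plateOK clr mid 3 hi 3 tcp mid [0.5352 0.0323] hi [0.5352 0.0326]
46 -2 latrange [-3.3  1.4] PLATE clr mid 4 hi 5 tcp mid [0.54   0.0307] hi [0.54   0.0316]
46 -1 latrange [-3.2  2.2] PLATE clr mid 3 hi 4 tcp mid [0.5399 0.0301] hi [0.54   0.0313]
46 0 latrange [-3.  3.] plateOK clr mid 3 hi 4 tcp mid [0.5399 0.0295] hi [0.54  0.031]
dp [-0.0003 -0.     -0.017 ] rot [ 0.     -0.      0.0592] t 16.95 ee [0.4371 0.0796 0.0134] f [-1.3 -0.7  3.5] w 0.0153 g 50.0
```

```bash
python3 - <<'E'
from clr import *
s=r.read_state(); A=R.from_quat(s['eef_rot']); p0=s['ee_pos']
shot('scene','c6')
for f in('s6','c6'):
    c=np.load(f+'.npz');P=cloud(c);ok=c['z_map']>0
    q=P[ok&(np.linalg.norm(P[...,:2]-p0[:2],axis=-1)<.16)&(P[...,2]>.06)&(P[...,2]<.35)]
    t=A.inv().apply(q-p0)*1000   # tool coords; z negative = up
    t=t[(np.abs(t[:,1])<110)&(np.abs(t[:,0])<80)]
    for h in range(-60,-260,-15):
        k=t[abs(t[:,2]-h)<7.5]
        if len(k): print(f,-h,len(k),'x',np.percentile(k[:,0],[1,99]).round(),'y',np.percentile(k[:,1],[1,99]).round())
# cup profile vs height: max y
for f in('side0','scene0'):
    c=np.load(f+'.npz');P=cloud(c);ok=c['z_map']>0
    q=P[ok&(P[...,0]>.36)&(P[...,0]<.55)&(P[...,1]>-.2)&(P[...,1]<.0)]
    print(f,[(int(z*1000),int(q[abs(q[:,2]-z)<.005][:,1].max()*1000),int(q[abs(q[:,2]-z)<.005][:,0].max()*1000)) for z in np.arange(.02,.22,.01) if (abs(q[:,2]-z)<.005).any()])
E
```

```text
s6 75 77 x [-39.  23.] y [-85.  87.]
s6 90 524 x [-39.  33.] y [-91.  82.]
s6 105 401 x [-39.  33.] y [-93.  95.]
s6 120 1158 x [-37.  34.] y [-93.  94.]
s6 135 96 x [-24.  20.] y [-49.  -0.]
s6 150 95 x [-23.  21.] y [-49. -28.]
s6 165 565 x [-38.  35.] y [-49.  10.]
s6 180 211 x [-38.  32.] y [-48.   8.]
s6 195 49 x [-44.  20.] y [-41.  12.]
s6 210 240 x [-44.  23.] y [-41.  18.]
s6 225 303 x [-43.  28.] y [-40.  28.]
s6 240 212 x [-42.  24.] y [-39.  15.]
s6 255 279 x [-42.  25.] y [-53.  14.]
c6 60 27 x [-14.   0.] y [-32. -13.]
c6 75 344 x [-39.  36.] y [-87.  83.]
c6 90 659 x [-39.  34.] y [-93.  83.]
c6 105 606 x [-38.  33.] y [-95.  90.]
c6 120 798 x [-36.  33.] y [-94.  93.]
c6 135 271 x [-24.  21.] y [-51.  16.]
c6 150 248 x [-24.  22.] y [-51.  14.]
c6 165 443 x [-38.  34.] y [-51.  12.]
c6 180 342 x [-38.  30.] y [-37.  25.]
c6 195 210 x [-44.  22.] y [-42.  11.]
c6 210 358 x [-43.  27.] y [-43.  16.]
c6 225 365 x [-42.  26.] y [-42.  19.]
c6 240 355 x [-41.  26.] y [-44.  18.]
c6 255 354 x [-41.  26.] y [-54.  15.]
side0 [(20, -60, 549), (30, -59, 549), (39, -59, 549), (49, -58, 549), (60, -57, 549), (69, -57, 549), (79, -56, 549), (90, -55, 478), (99, -41, 480), (109, -38, 482), (119, -38, 507), (129, -35, 508), (139, -38, 502), (149, -67, 469), (159, -71, 452), (169, -71, 453), (179, -67, 467), (189, -64, 475), (199, -57, 472), (209, -52, 462)]
scene0 [(20, -58, 549), (30, -57, 549), (39, -56, 549), (49, -54, 549), (60, -52, 549), (69, -54, 549), (79, -53, 549), (90, -52, 480), (99, -38, 479), (109, -36, 501), (119, -37, 487), (129, -33, 508), (139, -45, 494), (149, -63, 473), (159, -68, 470), (169, -68, 464), (179, -63, 468), (189, -57, 461), (199, -52, 469), (209, -50, 464)]
```

```bash
python3 - <<'E'
import cv2
a=cv2.imread('pics/s6.png')[130:330,220:460]; cv2.imwrite('pics/cup.png',cv2.resize(a,(720,600),interpolation=cv2.INTER_CUBIC))
E
```

```text
(no output)
```

View pics/cup.png

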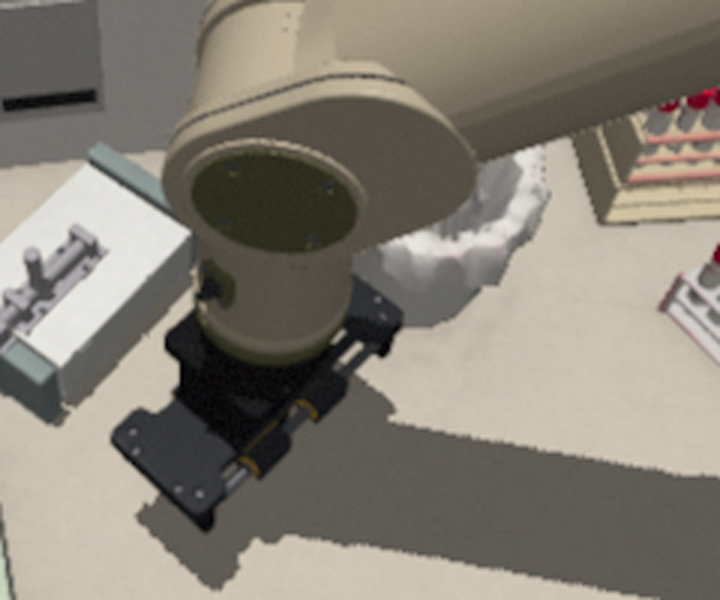

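The rim blocks the bar of the gripper, which spans 70–128 mm above the TCP. Gripping the rib higher with the tool pitched 15° forward shifts that bar away from the cup. I'll check this in 3D, including against the shelf and knob.

```bash
cat > clr3.py <<'E'
from h import *
def pts(f,box):
    c=np.load(f+'.npz');P=cloud(c);m=c['z_map']>0
    for i,(a,b) in enumerate(box): m=m&(P[...,i]>a)&(P[...,i]<b)
    return P[m]
cup=np.vstack([pts(f,((.3,.56),(-.25,0),(.02,.3))) for f in('side0','scene0')])
cup=cup[(cup[:,0]<.52)]
sh=np.vstack([pts(f,((.555,.68),(-.05,.16),(.055,.12))) for f in('s4',)])
S=np.array([.5579,.0288]); sy=-2.1
def pose(d,psi,lat,pitch,gx,gz):   # d,lat mm; grip point gx ahead of holder origin (neg), gz height (m)
    a=np.radians(sy); X=np.array([np.cos(a),np.sin(a)]); Y=np.array([-X[1],X[0]])
    b=np.radians(sy+psi); h=np.array([np.cos(b),np.sin(b)])
    g=np.r_[S+X*d/1e3+Y*lat/1e3-(.045-gx)*h, gz]
    A=R.from_euler('z',sy+psi,degrees=True)*R.from_euler('x',180,degrees=True)*R.from_euler('y',-pitch,degrees=True)
    return g+A.apply([0,0,.019]),A
def clear(p,A):
    o=[]
    for Q in(cup,sh):
        t=A.inv().apply(Q-p); best=9
        for hx,hy,z0,z1 in((.039,.095,-.130,-.070),(.044,.052,-.3,-.13)):
            v=np.stack([abs(t[:,0])-hx,abs(t[:,1])-hy,abs(t[:,2]-(z0+z1)/2)-(z1-z0)/2],1)
            best=min(best,(np.linalg.norm(np.maximum(v,0),axis=1)+np.minimum(v.max(1),0)).min())
        o.append(round(best*1000,1))
    return o
way=((-20,-25,5),(-15,-25,3),(0,-25,-4),(8,-22,-6),(15,-19,-7),(22,-16,-6),(28,-13,-5),(33,-9,-4),(37,-6,-3),(41,-4,-2),(45,-1.5,-.5))
E
python3 - <<'E'
from clr3 import *
for pitch,gx,gz in((0,-.019,.033),(15,-.022,.046),(20,-.022,.046)):
    print(pitch,[(w,clear(*pose(*w,pitch,gx,gz))) for w in way])
E
```

```text
0 [((-20, -25, 5), [np.float64(5.5), np.float64(20.6)]), ((-15, -25, 3), [np.float64(5.8), np.float64(19.9)]), ((0, -25, -4), [np.float64(5.8), np.float64(19.9)]), ((8, -22, -6), [np.float64(3.2), np.float64(20.2)]), ((15, -19, -7), [np.float64(0.1), np.float64(19.2)]), ((22, -16, -6), [np.float64(0.1), np.float64(17.6)]), ((28, -13, -5), [np.float64(0.6), np.float64(17.0)]), ((33, -9, -4), [np.float64(-0.3), np.float64(18.8)]), ((37, -6, -3), [np.float64(0.8), np.float64(19.2)]), ((41, -4, -2), [np.float64(2.0), np.float64(19.0)]), ((45, -1.5, -0.5), [np.float64(2.6), np.float64(18.8)])]
15 [((-20, -25, 5), [np.float64(5.5), np.float64(21.5)]), ((-15, -25, 3), [np.float64(5.8), np.float64(22.1)]), ((0, -25, -4), [np.float64(5.8), np.float64(16.0)]), ((8, -22, -6), [np.float64(3.2), np.float64(12.9)]), ((15, -19, -7), [np.float64(3.8), np.float64(11.0)]), ((22, -16, -6), [np.float64(5.6), np.float64(9.1)]), ((28, -13, -5), [np.float64(5.3), np.float64(8.5)]), ((33, -9, -4), [np.float64(7.8), np.float64(10.2)]), ((37, -6, -3), [np.float64(7.7), np.float64(10.5)]), ((41, -4, -2), [np.float64(10.3), np.float64(9.1)]), ((45, -1.5, -0.5), [np.float64(16.5), np.float64(8.2)])]
20 [((-20, -25, 5), [np.float64(5.5), np.float64(18.0)]), ((-15, -25, 3), [np.float64(5.8), np.float64(18.3)]), ((0, -25, -4), [np.float64(5.8), np.float64(11.7)]), ((8, -22, -6), [np.float64(4.8), np.float64(8.8)]), ((15, -19, -7), [np.float64(4.6), np.float64(6.5)]), ((22, -16, -6), [np.float64(6.2), np.float64(4.4)]), ((28, -13, -5), [np.float64(8.0), np.float64(2.9)]), ((33, -9, -4), [np.float64(9.0), np.float64(3.3)]), ((37, -6, -3), [np.float64(11.1), np.float64(3.2)]), ((41, -4, -2), [np.float64(15.9), np.float64(1.8)]), ((45, -1.5, -0.5), [np.float64(21.6), np.float64(0.9)])]
```

```bash
P="python3 -m pendant"
$P '[{"dp":[0,0,0],"rotation":[0,0,0],"jaw":0.4},{"dp":[0,0,0],"rotation":[0,0,0],"jaw":0.4},{"dp":[-0.027,0,-0.05],"rotation":[0,-0.02,0],"jaw":0.4},{"dp":[-0.053,0,-0.085],"rotation":[0,-0.0417,0],"jaw":0.4},{"dp":[-0.053,0,-0.085],"rotation":[0,-0.0417,0],"jaw":0.4},{"dp":[-0.053,0,-0.085],"rotation":[0,-0.0417,0],"jaw":0.4}]'
$P '[{"dp":[0,0,0],"rotation":[0,0,0],"jaw":0},{"dp":[0,0,0],"rotation":[0,0,0],"jaw":0},{"dp":[0,0,0],"rotation":[0,0,0],"jaw":0},{"dp":[0,0,0],"rotation":[0,0,0],"jaw":0}]' 60
python3 - <<'E'
from h import *
shot('wrist','w7')
E
python3 wfit.py w7 2>/dev/null | grep -v shelf
cat > way.py <<'E'
# usage: way.py d psi lat gz : tool-frame step from the present pose to a waypoint (pitch as gripped)
import sys; from clr3 import *
d,psi,lat,gz,gx=map(float,sys.argv[1:6]); p,B=pose(d,psi,lat,15,gx/1000,gz); s=r.read_state(); A=R.from_quat(s['eef_rot'])
print(sys.argv[1:4],'dp',(A.inv().apply(p-s['ee_pos'])/.15).round(3),'rot',((A.inv()*B).as_rotvec()/2/np.pi).round(4),'clr',clear(p,B))
E
for w in "-20 -25 5" "-3 -25 -4"; do python3 way.py $w .048 -22; done
```

```text
time: 17.75
ee_pos: [0.4286, 0.0808, 0.0256]
eef_rot: [0.989, -0.066, -0.13, -0.009]
ft_force: [-0.2, -0.0, -0.0]
width: 0.0343
grip_force: 0.0
time: 18.25
ee_pos: [0.429, 0.0806, 0.0262]
eef_rot: [0.989, -0.067, -0.13, -0.009]
ft_force: [-2.2, -0.3, 4.0]
width: 0.0153
grip_force: 60.0
knob 0 0 0
tongue 15187 ((477.97406005859375, 73.95327758789062), (91.57626342773438, 46.64285659790039), 82.37258911132812)
plate 5497 ((444.2841796875, 78.40924072265625), (91.42012023925781, 26.511396408081055), 82.9028549194336)
rib 2160 ((442.4322509765625, 78.44126892089844), (36.31093978881836, 17.866056442260742), 84.54620361328125)
['-20', '-25', '5'] dp [ 0.293  0.047 -0.102] rot [0.014 0.    0.052] clr [np.float64(5.5), np.float64(23.4)]
['-3', '-25', '-4'] dp [ 0.408  0.096 -0.133] rot [0.014 0.    0.052] clr [np.float64(4.5), np.float64(19.3)]
```

```bash
P="python3 -m pendant"
$P '[{"dp":[0,0,-0.02],"rotation":[0,0,0],"jaw":0},{"dp":[0,0,-0.02],"rotation":[0.007,0,0.026],"jaw":0},{"dp":[0.05,0,-0.03],"rotation":[0.014,0,0.052],"jaw":0},{"dp":[0.15,0.02,-0.06],"rotation":[0.014,0,0.052],"jaw":0},{"dp":[0.293,0.047,-0.102],"rotation":[0.014,0,0.052],"jaw":0},{"dp":[0.293,0.047,-0.102],"rotation":[0.014,0,0.052],"jaw":0},{"dp":[0.293,0.047,-0.102],"rotation":[0.014,0,0.052],"jaw":0}]'
python3 - <<'E'
from h import *
c=shot('wrist','w8');shot('side','s8')
P=cloud(c);ok=c['z_map']>0
# tongue top z~.012 : its axis and tip; shelf front
w=ok&(P[...,0]>.4)&(P[...,0]<.56)&(P[...,1]>-.03)&(P[...,1]<.13)
q=P[w&(P[...,2]>.0075)&(P[...,2]<.02)];print('tongue',len(q),cv2.minAreaRect(q[:,:2].astype('float32')*1000),q[:,2].mean())
t=P[ok&(P[...,0]>.53)&(P[...,0]<.62)&(P[...,2]>.056)&(P[...,2]<.07)]
print(len(t))
e=np.array([(y,t[abs(t[:,1]-y)<.003][:,0].min()) for y in np.arange(-.01,.12,.005) if (abs(t[:,1]-y)<.003).sum()>3])
if len(e)>4:print('front',np.polyfit(e[:,0],e[:,1],1))
E
for w in "-20 -25 5" "-3 -25 -4" "8 -23 -7"; do python3 way.py $w .048 -22; done
```

```text
time: 19.18
ee_pos: [0.4741, 0.0678, 0.0293]
eef_rot: [0.964, -0.231, -0.127, -0.031]
ft_force: [-0.3, 0.2, -1.2]
width: 0.0155
grip_force: 60.0
tongue 14345 ((518.0836791992188, 45.053863525390625), (91.27909088134766, 46.77207946777344), 63.32041549682617) 0.011434514844552145
47343
front [0.03773543 0.55875622]
['-20', '-25', '5'] dp [ 0.003  0.002 -0.003] rot [0.0001 0.0001 0.0003] clr [np.float64(5.5), np.float64(23.4)]
['-3', '-25', '-4'] dp [ 0.127  0.009 -0.036] rot [0.0001 0.0001 0.0003] clr [np.float64(4.5), np.float64(19.3)]
['8', '-23', '-7'] dp [ 0.199  0.013 -0.056] rot [-0.0014  0.0001 -0.005 ] clr [np.float64(3.7), np.float64(12.1)]
```

View pics/w8.png

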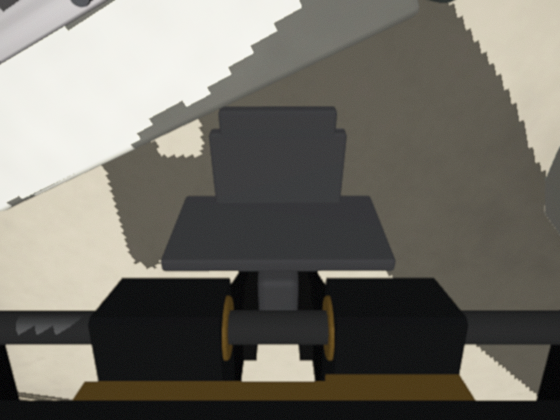

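The wrist view shows the tongue (278,165) in front of the slot and yawed as planned, with its tip clear of the shelf edge. Inserting in steps.

```bash
P="python3 -m pendant"
$P '[{"dp":[0.06,0.005,-0.017],"rotation":[0,0,0],"jaw":0},{"dp":[0.127,0.009,-0.035],"rotation":[0,0,0],"jaw":0},{"dp":[0.165,0.011,-0.046],"rotation":[-0.0007,0,-0.0025],"jaw":0},{"dp":[0.199,0.013,-0.056],"rotation":[-0.0014,0,-0.005],"jaw":0},{"dp":[0.199,0.013,-0.056],"rotation":[-0.0014,0,-0.005],"jaw":0}]'
for w in "8 -23 -7" "15 -20 -7" "22 -16 -6" "28 -13 -5"; do python3 way.py $w .048 -22; done
```

```text
time: 19.9
ee_pos: [0.5012, 0.0515, 0.0297]
eef_rot: [0.968, -0.216, -0.128, -0.029]
ft_force: [-0.3, 1.2, -0.9]
width: 0.0156
grip_force: 60.0
['8', '-23', '-7'] dp [-0.005 -0.001  0.002] rot [-0.0001  0.     -0.0003] clr [np.float64(3.7), np.float64(12.1)]
['15', '-20', '-7'] dp [ 0.037  0.006 -0.009] rot [-0.0022  0.     -0.0083] clr [np.float64(3.8), np.float64(10.2)]
['22', '-16', '-6'] dp [ 0.079  0.015 -0.02 ] rot [-0.0051  0.     -0.0191] clr [np.float64(5.5), np.float64(10.0)]
['28', '-13', '-5'] dp [ 0.115  0.018 -0.03 ] rot [-0.0073  0.     -0.0271] clr [np.float64(5.2), np.float64(9.4)]
```

```bash
P="python3 -m pendant"
$P '[{"dp":[0.02,0.003,-0.005],"rotation":[-0.0011,0,-0.004],"jaw":0},{"dp":[0.037,0.006,-0.009],"rotation":[-0.0022,0,-0.0083],"jaw":0},{"dp":[0.058,0.01,-0.015],"rotation":[-0.0036,0,-0.0137],"jaw":0},{"dp":[0.079,0.015,-0.02],"rotation":[-0.0051,0,-0.019],"jaw":0},{"dp":[0.079,0.015,-0.02],"rotation":[-0.0051,0,-0.019],"jaw":0}]'
for w in "22 -16 -6" "28 -12 -5" "33 -9 -4" "37 -6 -3"; do python3 way.py $w .048 -22; done
```

```text
time: 20.52
ee_pos: [0.5112, 0.0444, 0.0296]
eef_rot: [0.979, -0.156, -0.129, -0.021]
ft_force: [-0.8, 0.1, -0.7]
width: 0.0157
grip_force: 60.0
['22', '-16', '-6'] dp [ 0.     0.    -0.001] rot [-0.  0.  0.] clr [np.float64(5.5), np.float64(10.0)]
['28', '-12', '-5'] dp [ 0.037  0.016 -0.01 ] rot [-0.0029  0.     -0.0107] clr [np.float64(4.3), np.float64(10.8)]
['33', '-9', '-4'] dp [ 0.068  0.026 -0.019] rot [-0.005   0.     -0.0188] clr [np.float64(7.6), np.float64(11.0)]
['37', '-6', '-3'] dp [ 0.095  0.037 -0.026] rot [-0.0072  0.     -0.0268] clr [np.float64(7.3), np.float64(11.0)]
```

```bash
P="python3 -m pendant"
$P '[{"dp":[0.018,0.008,-0.005],"rotation":[-0.0015,0,-0.0053],"jaw":0},{"dp":[0.037,0.016,-0.01],"rotation":[-0.0029,0,-0.0107],"jaw":0},{"dp":[0.052,0.021,-0.015],"rotation":[-0.004,0,-0.0147],"jaw":0},{"dp":[0.068,0.026,-0.019],"rotation":[-0.005,0,-0.0188],"jaw":0},{"dp":[0.068,0.026,-0.019],"rotation":[-0.005,0,-0.0188],"jaw":0}]'
for w in "33 -9 -4" "37 -5 -2.5" "41 -3 -1.5" "45 0 0"; do python3 way.py $w .048 -22; done
```

```text
time: 21.15
ee_pos: [0.52, 0.0373, 0.0297]
eef_rot: [0.987, -0.096, -0.13, -0.013]
ft_force: [-0.3, -0.3, -0.8]
width: 0.0156
grip_force: 60.0
['33', '-9', '-4'] dp [ 0.001 -0.001  0.   ] rot [-0.  0. -0.] clr [np.float64(7.6), np.float64(11.0)]
['37', '-5', '-2.5'] dp [ 0.026  0.018 -0.006] rot [-0.0029  0.     -0.0107] clr [np.float64(7.4), np.float64(12.2)]
['41', '-3', '-1.5'] dp [ 0.052  0.024 -0.013] rot [-0.0044  0.     -0.0161] clr [np.float64(10.6), np.float64(10.8)]
['45', '0', '0'] dp [ 0.079  0.035 -0.021] rot [-0.0065  0.     -0.0242] clr [np.float64(17.0), np.float64(10.4)]
```

```bash
P="python3 -m pendant"
$P '[{"dp":[0.013,0.009,-0.003],"rotation":[-0.0015,0,-0.0053],"jaw":0},{"dp":[0.026,0.018,-0.006],"rotation":[-0.0029,0,-0.0107],"jaw":0},{"dp":[0.039,0.024,-0.01],"rotation":[-0.004,0,-0.015],"jaw":0},{"dp":[0.052,0.029,-0.013],"rotation":[-0.0055,0,-0.02],"jaw":0},{"dp":[0.055,0.033,-0.013],"rotation":[-0.0065,0,-0.0242],"jaw":0},{"dp":[0.055,0.033,-0.013],"rotation":[-0.0065,0,-0.0242],"jaw":0}]'
for w in "41 0 0" "45 0 0" "47 0 0"; do python3 way.py $w .0455 -22; done
```

```text
time: 21.9
ee_pos: [0.5269, 0.0307, 0.0293]
eef_rot: [0.991, -0.018, -0.131, -0.002]
ft_force: [-4.0, -2.4, -1.5]
width: 0.0155
grip_force: 60.0
['41', '0', '0'] dp [0.005 0.005 0.013] rot [0.     0.0002 0.    ] clr [np.float64(14.6), np.float64(13.6)]
['45', '0', '0'] dp [0.03  0.005 0.006] rot [0.     0.0002 0.    ] clr [np.float64(17.5), np.float64(9.7)]
['47', '0', '0'] dp [0.043 0.005 0.003] rot [0.     0.0002 0.    ] clr [np.float64(19.1), np.float64(7.8)]
```

```bash
P="python3 -m pendant"
$P '[{"dp":[0.012,0.005,0.01],"rotation":[0,0,0],"jaw":0},{"dp":[0.025,0.005,0.007],"rotation":[0,0,0],"jaw":0},{"dp":[0.037,0.005,0.004],"rotation":[0,0,0],"jaw":0},{"dp":[0.045,0.005,0.002],"rotation":[0,0,0],"jaw":0},{"dp":[0.045,0.005,0.002],"rotation":[0,0,0],"jaw":0}]'
python3 way.py 45 0 0 .0455 -22
```

```text
time: 22.52
ee_pos: [0.5329, 0.0304, 0.0276]
eef_rot: [0.991, -0.018, -0.132, -0.003]
ft_force: [-8.4, 0.2, 3.7]
width: 0.0157
grip_force: 60.0
['45', '0', '0'] dp [-0.011  0.005  0.006] rot [-0.0001  0.0003  0.    ] clr [np.float64(17.5), np.float64(9.7)]
```

```bash
P="python3 -m pendant"
$P '[{"dp":[0.01,0,-0.003],"rotation":[0,0,0],"jaw":0},{"dp":[0.02,0,-0.005],"rotation":[0,0,0],"jaw":0},{"dp":[0.02,0,-0.005],"rotation":[0,0,0],"jaw":0}]'
python3 - <<'E'
from h import *
c=shot('side','s9'); shot('wrist','w9'); shot('scene','c9')
P=cloud(np.load('w9.npz'));z=np.load('w9.npz')['z_map'];ok=z>0
q=P[ok&(P[...,0]>.5)&(P[...,0]<.575)&(P[...,1]>-.03)&(P[...,1]<.09)&(P[...,2]>.044)&(P[...,2]<.0545)]; print('plate top',len(q),cv2.minAreaRect(q[:,:2].astype('float32')*1000) if len(q)>3 else 0)
t=P[ok&(P[...,0]>.545)&(P[...,0]<.62)&(P[...,2]>.057)&(P[...,2]<.063)]
e=np.array([(y,t[abs(t[:,1]-y)<.003][:,0].min()) for y in np.arange(-.01,.12,.005) if (abs(t[:,1]-y)<.003).sum()>3]); print('front',np.polyfit(e[:,0],e[:,1],1) if len(e)>4 else len(t))
a=cv2.resize(c['image'][160:300,180:360],(770,600),interpolation=cv2.INTER_CUBIC); cv2.imwrite('pics/c9z.png',cv2.cvtColor(a,cv2.COLOR_RGB2BGR))
for f in('s9','c9'):
    c=np.load(f+'.npz'); P=cloud(c); q=P[(P[...,0]>.6)&(P[...,0]<.625)&(P[...,1]>.05)&(P[...,1]<.12)&(P[...,2]>.1)&(P[...,2]<.116)]; print('knob',len(q),q.mean(0) if len(q) else 0)
E
```

```text
time: 22.9
ee_pos: [0.5329, 0.0304, 0.0275]
eef_rot: [0.991, -0.018, -0.135, -0.002]
ft_force: [-21.5, -0.4, 13.3]
width: 0.0154
grip_force: 60.0
plate top 886 ((551.3870849609375, 10.536979675292969), (24.778499603271484, 71.63536834716797), 18.792200088500977)
front [0.10691221 0.55132601]
knob 28 [0.61140501 0.09111302 0.1123973 ]
knob 0 0
```

View pics/c9z.png

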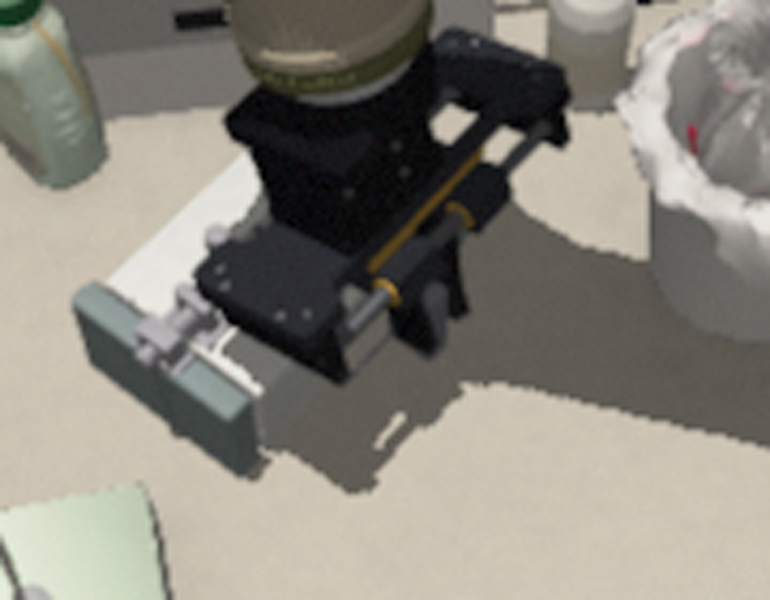

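The plate is against the shelf edge: force rose from 8 to 21 N with no motion. The gripper is clear of the cup, the yaw matches the shelf, and the knob is still home. Handing in.

```bash
python3 -c "
from bench import r
print(r.close_job()); s=r.read_state(); print(s['time'],s['ft_force'],s['grip_force'])"
```

```text
the job is handed in; nothing more can be done
None
the job is handed in; nothing more can be done
```

I handed the job in at about 23 s with the bolt against its hard stop and the label holder pressed flush into the slot under a 60 N grip; no verdict came back, and the bolt's measured 27 mm of travel sits right at the threshold, though a 38 N push moved it no further.

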